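Vibration reading on an overhauled extractor fan

ROBOT

A 7-joint arm with a two-finger parallel gripper is mounted at the origin on the work surface. World frame = base frame: x ahead of the robot, y to its left, z up, the work surface at z = 0. Lengths are in m, angles in rad, forces in N, time in s.
With the tool pointing down it reaches from about 0.425 to 0.875 m from the base axis. Payload 4.7 kg.
Tool frame: the origin (TCP) lies on the centre line of the jaws, within the pads' length; the fingertips stand 14 mm ahead of it and the grasp point (between the pads) lies 5 mm behind it; z points along the fingers, y is the direction in which the jaws open and shut (so a half turn about z gives the same grasp; the last joint's range is limited). The gripper opens to 87 mm and grips with 3 to 60 N. Pads are 19 mm wide; open, the fingers measure 117 mm over their backs; the gripper's body (75 mm by 190 mm) begins 51 mm behind the grasp point.
Start: joints at [1.321, 0.321, -0.07, 1.45, 0.023, 1.371, -0.057], TCP at [0.169, -0.628, 0.237] pointing down, gripper open.
Joint ranges: [-2.86, 2.86], [-0.3, 2.09], [-1.38, 1.24], [0.06, 2.45], [-1.56, 4.7], [0.09, 2.05], [-2.69, 2.69]. Speed limits (rad/s): [2.57, 2.57, 3.14, 3.14, 3.14, 3.14, 3.14].

INTERFACE

Orientations are given as a rotation vector (axis times angle).
In Python, from bench import ctrl, optics, models gives the robot as it stands. The module is installed in compiled form; this text tells all that it offers.
- The arm moves only by the tool arm_command, never from a script. Its argument "motion" is a list of rows, each a list of 3 entries, a list of its own where there are three numbers: the shift along the tool's x, y, z in mm, then the turn, a rotation vector about the tool's x, y, z in degrees, then the closure, from 0 (fully open) to 1 (shut). In form: [[[x, y, z], [ax, ay, az], claw], ...]. A call has 1 to 8 rows; each row shifts and turns the commanded pose from where the row before left it, along the tool's axes as they then stand; what a row does not reach is not made up. A row lasts 1/12 s, in which the tool goes at most 41.7 mm and 7.16 degrees, less where a joint would pass 70% of its speed; a pose out of reach is approached as far as the arm can. A call with a gripper value outside its range is refused whole. The fingers move at their own pace and stop on an object; "force" is the grip in N (left out, the last holds). Time passes only in rows, so rows that do not move let the fingers close. It gives the time, the measured TCP pose, the force and the opening at its end, in the units of the state.
- ctrl.get_state(): the state, without advancing time (a new reading comes with each control period).
- optics.get_image(name): name is "scene" or "top"; returns (picture, depth): 480x640x3 uint8, blue, green, red; 480x640 float32, m along the optical axis (not along the pixel's ray), 0 where there is no reading.
- optics.camera_model(name): a dict with "fovy" (degrees; the focal length in pixels is half the picture's height over the tangent of half this angle, whatever the lens; pixels are square), "cx", "cy" (the principal point, pixels), "rvec" (rotation vector, rad) and "tvec" (3), from world to camera coordinates, as OpenCV has them. Camera axes: x right, y down, z forward; pixel columns grow to the right and rows downward; lengths in m; the calibration is good to about 2 mm. A picture is of the moment at which its call begins. camera_model takes no time and is no camera call.
- ctrl.close_job(): hands the job in, once; it reports no verdict.
Trained networks look in the newest picture that a camera, given by its name, has taken for a name from the list of things; names that differ only in an ending like _2 or _b are one class to them, and where a whole thing is asked for, a point or a joint stands for the part that bears it (a point fixed in the world has none). Each returns a list of dicts, best first, with "conf" (0 to 1); they miss things now and then, are a little off and sometimes report something else, mostly with a low value. They report only what shows in the picture. A call takes as long as a camera call. They do not tell look-alikes from the thing itself.
- models.search_frame(camera, target): "location" ([x, y, z] in m, in the coordinates of the camera as it stood for that picture, good to about 4 mm: the middle of the surface that is visible of it).
- models.silhouettes(camera, target): "pixels" (480x640 bool, what is visible of it).
The state is a dict: "time": time; "joint_positions": joint angles; "qd": joint speeds; "joint_torque": joint torques, N m; "position": TCP position; "tool_rot": TCP orientation; "ft_force": force on the tool from outside, world axes, zero at the start; "torque": the same for the moment, N m; "grip_width": opening from 0.0 (shut) to 1.0 (fully open).
Only numpy, scipy, OpenCV 4.12 (cv2) and the standard library are available. Lean on these libraries where they do the work, as an engineer would, in place of code of your own. Each camera call takes 0.05 s, during which the arm holds its last target.

TASK

Run the extractor fan up to full speed by turning the controller's speed knob fully clockwise to its end stop, then take the yellow vibration pen out of the wooden rack and take a reading on the bearing with the red measuring disc: pen upright, point on the middle of the red disc, pressed lightly so that its sprung tip goes in about half way. Finish while holding the pen there, in the gripper, and never strike or bottom the tip hard. Keep clear of the red emergency stop, and leave the other instruments and everything else on the bench where they are.

Things in the scene. Friction and masses are not known exactly. Their poses are not given: they have to be found in the camera images.
- speed_knob (a joint): Speed knob of the fan controller, in rad: 0 at the slow stop, grows as the knob is turned clockwise seen from above, 5.236 at the fast (full clockwise) end stop. Its friction is light (about 0.03 N m) and it stays where it is left. It starts somewhere between 2.6 and 3.9, so more than one grasp may be needed.
- speed_knob_grip (a point): Point on the knob's vertical axis at grip height, 108 mm above the bench. The grip is an upright bar 14 mm wide (point y) and 42 mm long (point x), from 85 to 115 mm above the bench, on a round skirt 44 mm across whose top is at 85 mm. The point turns with the knob (z up); a white pointer line lies on top of its -x half. Pinch the bar across y, from above.
- stop_button (a joint): Travel of the red mushroom emergency stop, in m: 0 when out, 0.006 fully pressed (8 N). Must not be pressed.
- stop_button_top (a point): Top centre of the red emergency stop button (32 mm across, yellow housing), about 100 mm from the knob's axis on the same panel.
- controller: Grey fan controller box with a black top, 120 (x) by 200 (y) by 71 mm high, fixed; origin at the centre of its underside. The speed knob stands on top at x = 0, y = +45 mm of its frame, the emergency stop at x = -10, y = -55 mm.
- rack: Wooden instrument rack, 70 (x) by 200 (y) by 78 mm high, fixed; origin at the centre of its underside. Three pockets at y = -60, 0, +60 mm of its frame, each holding one instrument: 27 (x) by 33 (y) mm, 18 mm deep (floor 60 mm above the bench), with a 21 mm square hole on down to the bench.
- vibration_pen: Yellow pen, about 0.14 kg, upright in a rack pocket. Body 24 (x) by 30 (y) by 100 mm tall, black band low down; origin at the centre of the body's underside (on the pocket floor), z up. Below, a dark collar 16 mm across reaches to z = -12 mm, a steel tip 7 mm across to z = -50 mm. 82 mm of it stand above the rack: pinch it across x from above, near the top. It must rise 70 mm to clear it.
- pen_point (a point): The end of the pen's steel tip, on the pen's axis, 50 mm below the pen's origin when the tip is out.
- pen_tip (a joint): How far the pen's sprung tip is pushed into the pen, in m: 0 out, 0.012 bottomed. The spring gives about 1.6 N as it starts to move and rises by 0.4 N per mm (4 N at 6 mm). A red band 6 mm long next to the collar just disappears into it at half way.
- fan: Fan set, fixed: blue scroll casing, two green pillow-block bearings on a grey pedestal, yellow coupling guard, motor. Origin on the bench under the pedestal's middle, y along the shaft towards the scroll. Bearings at y = +70 and -70 mm, flat tops 152 mm above the bench. Scroll and outlet duct: up to 230 mm above the bench, from y = 130 mm; motor box: up to 217 mm, below y = -275 mm.
- red_disc: Steel measuring disc with a red face, 25 mm across and 4 mm thick, glued level on top of one of the two bearings; fixed. Origin at the centre of its underside.
- red_disc_top (a point): Centre of the red disc's upper face, 156 mm above the bench: the spot to measure on.
- plain_disc: The same disc with a bare steel face, on the other bearing; not to be measured on.
- thermometer_pen: Bystander: white thermometer pen in another pocket of the rack, same body as the vibration pen.
- tacho_pen: Bystander: blue tachometer pen in another pocket of the rack, same body as the vibration pen.
- file: Bystander: flat file with a wooden handle, 310 mm long, lying on the bench.
- spanner: Bystander: steel spanner lying on the bench.
- hammer: Bystander: hammer lying on the bench.
- grease_bottle: Bystander: white bottle with a red cap, 56 mm across, 150 mm tall, standing on the bench.
- spare_bearing: Bystander: steel bearing ring 52 mm across and 15 mm high, lying flat on the bench.
There are look-alikes about, which are no part of the job. There is more than one size of the vibration_pen; the job needs the smaller.

How it is judged:
By the outcome, as a careful person would: the job done as asked, in the order asked, and still so for the second after the job is handed in, while the arm keeps its last pose, push and grip.
It also fails if it takes over 64 s, if anything falls off the work surface, if the arm or the gripper's body presses on something with over 40 N, if the wrist force passes 120 N, or if a joint passes its speed limit or range.

## Working session

There is one attempt and no reset: what is moved stays moved. The work goes in short steps, Python scripts to look and compute and a tool call to move; the robot and the scene stay as the last step left them, time stands still between calls to the robot, and variables do not carry over. Pictures are saved under pics/ and viewed, and the job is handed in when it is done.

Besides the shell and the picture viewer there is one more tool, called after "Call:" by a JSON object that holds its "api" and its "payload", one argument or row to a line. arm_command: Moves the arm, as the interface text tells. Its arguments: {"type":"object","properties":{"motion":{"type":"array","items":{"type":"array"}},"force":{"type":"number"}},"required":["motion"]}

```bash
mkdir -p pics
cat > h.py <<'E'
import numpy as np,cv2
from bench import ctrl,optics,models
from scipy.spatial.transform import Rotation as R
def cam(n):
    m=optics.camera_model(n);f=240/np.tan(np.radians(m['fovy'])/2)
    return f,m['cx'],m['cy'],cv2.Rodrigues(np.array(m['rvec'],float))[0],np.array(m['tvec'],float)
def pts(n,d):
    f,cx,cy,Rm,t=cam(n)
    v,u=np.mgrid[0:480,0:640]
    P=np.stack([(u-cx)/f*d,(v-cy)/f*d,d],-1)
    return (P-t)@Rm
def w(n,loc):
    f,cx,cy,Rm,t=cam(n);return Rm.T@(np.array(loc)-t)
def proj(n,p):
    f,cx,cy,Rm,t=cam(n);c=Rm@np.array(p)+t;return [f*c[0]/c[2]+cx,f*c[1]/c[2]+cy]
E
python3 - <<'E'
from h import *
for n in ['scene','top']:
    p,d=optics.get_image(n);cv2.imwrite(f'pics/{n}0.png',p);np.save(f'{n}0.npy',d);np.save(f'{n}0p.npy',p)
    print(optics.camera_model(n))
s=ctrl.get_state();print(s)
E
```

```text
{'fovy': 55.20008254730135, 'cx': 322.8836033333554, 'cy': 235.97680342859616, 'rvec': array([ 2.09857395,  1.59850067, -0.4868385 ]), 'tvec': array([-0.14009645, -0.30562782,  1.7015432 ])}
{'fovy': 53.44054828026844, 'cx': 328.04410256244097, 'cy': 239.529246751607, 'rvec': array([ 2.12603414, -2.17455011,  0.13577313]), 'tvec': array([0.05194281, 0.49920497, 1.42039093])}
{'time': 0.1, 'joint_positions': array([ 1.32115476,  0.32174548, -0.07007628,  1.45157003,  0.02259622,
        1.37078519, -0.05693504]), 'qd': array([ 0.00031222, -0.0008343 , -0.00048436, -0.00280257, -0.00025227,
        0.00011951, -0.00068001]), 'joint_torque': array([-8.09826579e-04, -4.92571199e+01, -4.05682744e-01, -3.13401175e+01,
       -6.42431667e-02,  3.95095150e-02,  8.78225228e-05]), 'position': array([ 0.16927833, -0.62707886,  0.23556445]), 'tool_rot': array([-3.11264223e+00, -4.12837889e-01,  4.98743259e-04]), 'ft_force': array([ 0.64488166, -0.13814363, -0.80970855]), 'torque': array([ 0.0019228 , -0.00638519,  0.00735228]), 'grip_width': 1.0005983064952761}
```

View pics/scene0.png

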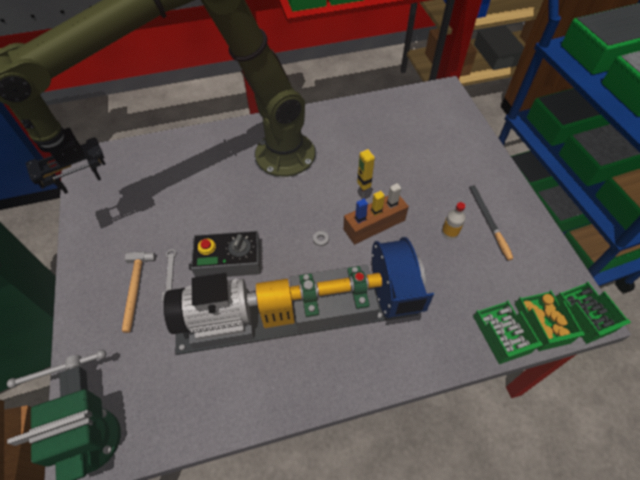

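View pics/top0.png

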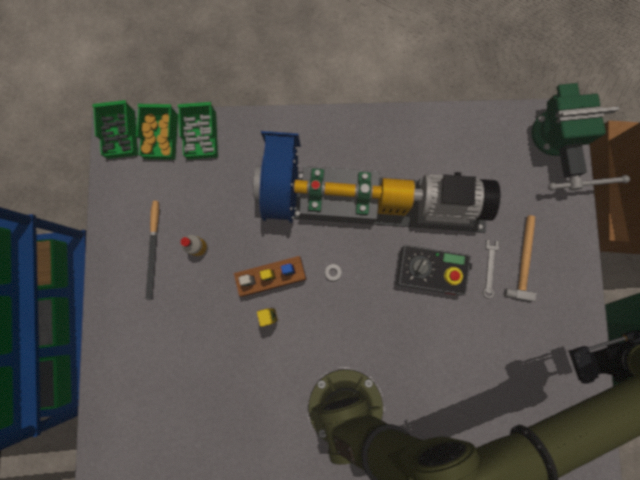

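Run:
```python
from h import *
t0=ctrl.get_state()['time']
for n in ['top','scene']:
  for k in ['speed_knob','speed_knob_grip','stop_button_top','controller','rack','vibration_pen','thermometer_pen','tacho_pen','red_disc','plain_disc','fan']:
    r=models.search_frame(n,k)
    for q in r[:4]:
        W=w(n,q['location']);print(n,k,round(q['conf'],2),W.round(4),np.round(proj(n,W)))
print(ctrl.get_state()['time']-t0)
```

```text
top speed_knob 0.61 [ 0.4044 -0.2236  0.0843] [419. 268.]
top speed_knob_grip 0.53 [ 0.4071 -0.2248  0.0857] [420. 267.]
top stop_button_top 0.3 [0.6444 0.0745 0.16  ] [315. 183.]
top controller 0.65 [ 0.398  -0.2669  0.0675] [433. 270.]
top rack 0.65 [0.3882 0.2051 0.0766] [273. 277.]
top rack 0.61 [ 0.6039 -0.0673  0.1415] [365. 198.]
top vibration_pen 0.77 [0.2756 0.2049 0.2106] [267. 317.]
top thermometer_pen 0.48 [0.3782 0.2672 0.1573] [247. 279.]
top tacho_pen 0.72 [0.4874 0.4322 0.1017] [193. 244.]
top tacho_pen 0.71 [0.4069 0.156  0.1628] [287. 268.]
top red_disc 0.52 [0.6448 0.0732 0.1579] [315. 183.]
top plain_disc 0.5 [ 0.6267 -0.0666  0.1579] [365. 188.]
top fan 0.81 [ 0.6048 -0.0688  0.1423] [365. 197.]
scene speed_knob 0.47 [ 0.4164 -0.2258  0.0935] [240. 245.]
scene speed_knob_grip 0.62 [ 0.4121 -0.2269  0.0964] [239. 244.]
scene stop_button_top 0.43 [ 0.3804 -0.3265  0.0936] [204. 243.]
scene rack 0.95 [0.4132 0.1952 0.0676] [373. 219.]
scene vibration_pen 0.82 [0.2892 0.2058 0.1609] [366. 170.]
scene vibration_pen 0.48 [0.404  0.2092 0.1288] [378. 204.]
scene vibration_pen 0.46 [0.4128 0.1473 0.1291] [359. 210.]
scene thermometer_pen 0.76 [0.3887 0.2655 0.1265] [393. 197.]
scene thermometer_pen 0.64 [0.5098 0.5796 0.0146] [492. 226.]
scene thermometer_pen 0.2 [ 0.415  -0.2257  0.0916] [240. 245.]
scene tacho_pen 0.71 [0.4145 0.1494 0.1302] [360. 210.]
scene red_disc 0.75 [ 0.4202 -0.2714  0.0705] [226. 254.]
scene red_disc 0.38 [0.4129 0.1502 0.1285] [360. 210.]
scene red_disc 0.37 [0.6449 0.0711 0.1557] [359. 277.]
scene plain_disc 0.48 [ 0.6296 -0.0756  0.1541] [305. 285.]
scene plain_disc 0.44 [ 0.4121 -0.5618  0.0296] [132. 281.]
scene plain_disc 0.24 [0.4176 0.197  0.0674] [373. 220.]
scene fan 0.88 [ 0.6523 -0.109   0.1359] [295. 299.]
1.0999999999999999
```

The top view shows the knob at (420,267), the stop at (454,275) and the rack pens at (247,279), (266,274) and (287,269). The larger yellow look-alike stands alone at (266,317). The red disc is at (315,184). Next I'll refine these with depth.

Run:
```python
from h import *
p=np.load('top0p.npy');d=np.load('top0.npy');P=pts('top',d)
ps=np.load('scene0p.npy')
# rack rectangle: points z 0.07..0.086
def box(m):
    c=np.argwhere(m); q=P[m][:,:2].astype(np.float32); return cv2.minAreaRect(q*1000)
v,u=np.mgrid[0:480,0:640]
roi=(u>225)&(u<312)&(v>250)&(v<302)
print('rack',box(roi&(abs(P[...,2]-.078)<.006)&(d>0)))
m=roi&(abs(P[...,2]-.16)<.012)
n,l,st,c=cv2.connectedComponentsWithStats(m.astype(np.uint8))
for i in range(1,n):
    if st[i,4]>20: print('pen',c[i],st[i,4],box(l==i),np.median(P[l==i],0),p[l==i].mean(0))
roi=(u>385)&(u<480)&(v>240)&(v<300)
print('ctrl',box(roi&(abs(P[...,2]-.071)<.005)))
roi=(u>400)&(u<440)&(v>245)&(v<290)
m=roi&(P[...,2]>.1)&(P[...,2]<.13);print('knob',m.sum(),box(m),P[m].mean(0))
roi=(u>435)&(u<475)&(v>255)&(v<300)
m=roi&(P[...,2]>.095);print('stop',m.sum(),P[m].mean(0),P[m][:,2].max())
for nm,c0,z in (('red',(315,184),.156),('plain',(364,188),.156)):
    roi=(abs(u-c0[0])<16)&(abs(v-c0[1])<16)
    m=roi&(abs(P[...,2]-.158)<.006)
    b=p.astype(int); mr=roi&(b[...,2]>100)&(b[...,1]<80)&(b[...,0]<80)
    print(nm,m.sum(),box(m),mr.sum(),np.median(P[m],0), P[mr].mean(0) if mr.any() else '')
a=cv2.resize(p[240:300,380:480],(800,480),interpolation=cv2.INTER_CUBIC);cv2.imwrite('pics/ctl.png',a)
a=cv2.resize(ps[225:280,185:275],(800,489),interpolation=cv2.INTER_CUBIC);cv2.imwrite('pics/ctls.png',a)
a=cv2.resize(p[160:300,230:390],(686,600),interpolation=cv2.INTER_CUBIC);cv2.imwrite('pics/rk.png',a)
```

```text
rack ((392.3187561035156, 214.42041015625), (70.40483856201172, 200.68980407714844), 13.406874656677246)
pen [286.77083333 268.29166667] 96 ((406.5122985839844, 155.96168518066406), (23.70819664001465, 29.820735931396484), 13.187838554382324) [0.40647156 0.15533192 0.1598919 ] [123.35416667  73.14583333  50.21875   ]
pen [265.87755102 273.89795918] 98 ((392.02752685546875, 214.45713806152344), (24.36874771118164, 29.728336334228516), 14.434209823608398) [0.39162635 0.21319342 0.16010682] [ 35.13265306 135.33673469 159.64285714]
pen [244.94949495 279.44444444] 99 ((378.0124816894531, 272.437255859375), (23.57183265686035, 30.65801429748535), 12.823389053344727) [0.37871631 0.27114037 0.15965849] [120.17171717 132.15151515 141.4040404 ]
ctrl ((399.877685546875, -272.0601806640625), (200.11105346679688, 120.05826568603516), 79.662353515625)
knob 80 ((407.9178161621094, -227.32086181640625), (13.659217834472656, 40.9670295715332), 61.54512023925781) [ 0.40719687 -0.22647899  0.11325042]
stop 30 [ 0.36049623 -0.22567893  0.4639618 ] 1.4740379007929516
red 82 ((641.1528930664062, 70.87748718261719), (34.07215118408203, 29.131254196166992), 88.06417083740234) 69 [0.64087864 0.07068147 0.15585591] [0.64130451 0.07315237 0.15402641]
plain 85 ((627.8265380859375, -67.72679901123047), (28.401708602905273, 26.699819564819336), 88.06694793701172) 4 [ 0.62762302 -0.06735215  0.1552955 ] [ 0.61301584 -0.06172508  0.12940995]
```

View pics/ctl.png

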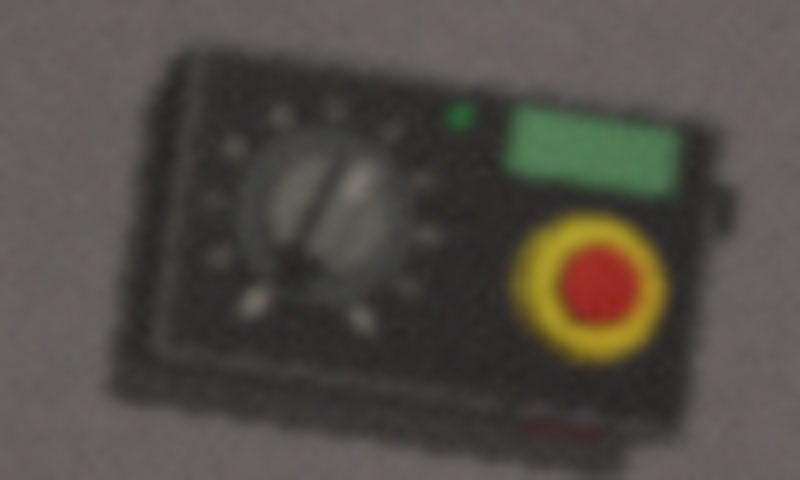

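View pics/ctls.png

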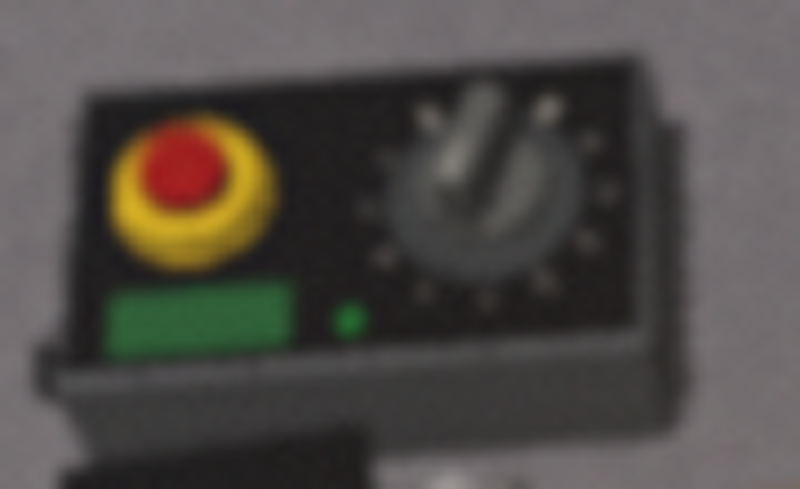

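View pics/rk.png

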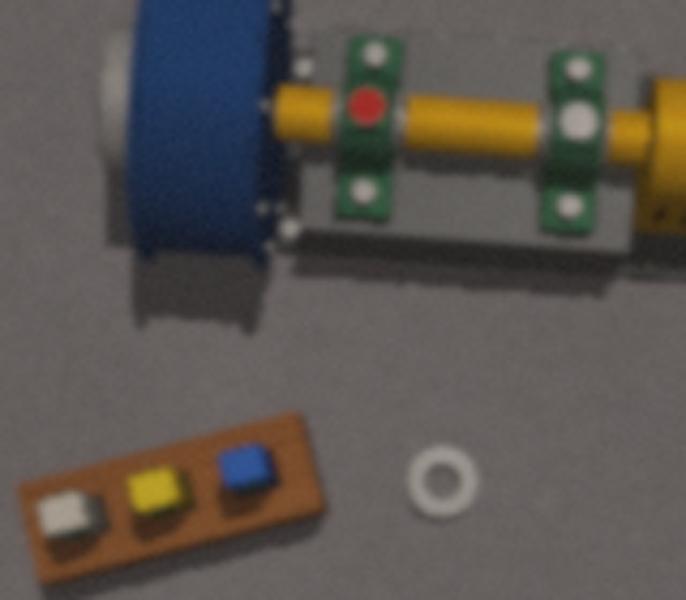

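Run:
```python
from h import *
p=np.load('top0p.npy');d=np.load('top0.npy');P=pts('top',d)
v,u=np.mgrid[0:480,0:640]
roi=(u>250)&(u<285)&(v>300)&(v<335)
m=roi&(P[...,2]>.195)&(P[...,2]<.23)
print('big',m.sum(),cv2.minAreaRect((P[m][:,:2]*1000).astype(np.float32)),np.median(P[m],0))
ps=np.load('scene0p.npy')
S=pts('scene',np.load('scene0.npy'))
roi=(u>330)&(u<420)&(v>130)&(v<250)
cv2.imwrite('pics/pens.png',cv2.resize(ps[140:250,335:435],(545,600),interpolation=cv2.INTER_CUBIC))
cv2.imwrite('pics/grip.png',cv2.resize(ps[110:230,15:135],(600,600),interpolation=cv2.INTER_CUBIC))
# motor extents
m=(u>380)&(u<510)&(v>160)&(v<240)&(P[...,2]>.1)
print('fan hi',P[m].min(0),P[m].max(0))
for z in (.1,.15,.2): 
  q=P[(u>415)&(u<500)&(v>160)&(v<240)&(P[...,2]>z)]; print(z,q[:,0].min(),q[:,1].min(),q[:,1].max(),q[:,2].max())
```

```text
big 227 ((275.95489501953125, 210.70782470703125), (43.02230453491211, 35.82668685913086), 14.918111801147461) [0.27605549 0.20863075 0.21556324]
fan hi [ 0.30894394 -0.44524041  0.10052684] [0.6719557  0.03435054 1.4740379 ]
0.1 0.30894393535461695 -0.44524041051694074 0.03435053730700757 1.4740379007929516
0.15 0.30894393535461695 -0.44524041051694074 0.03435053730700757 1.4740379007929516
0.2 0.30894393535461695 -0.36356588464415607 0.03435053730700757 1.4740379007929516
```

View pics/pens.png

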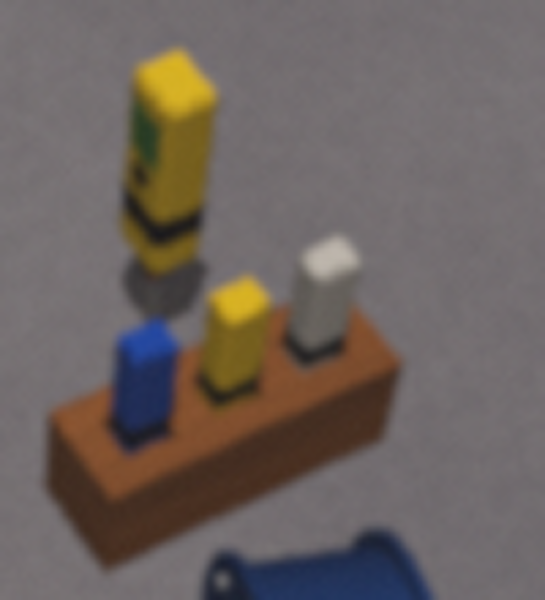

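View pics/grip.png

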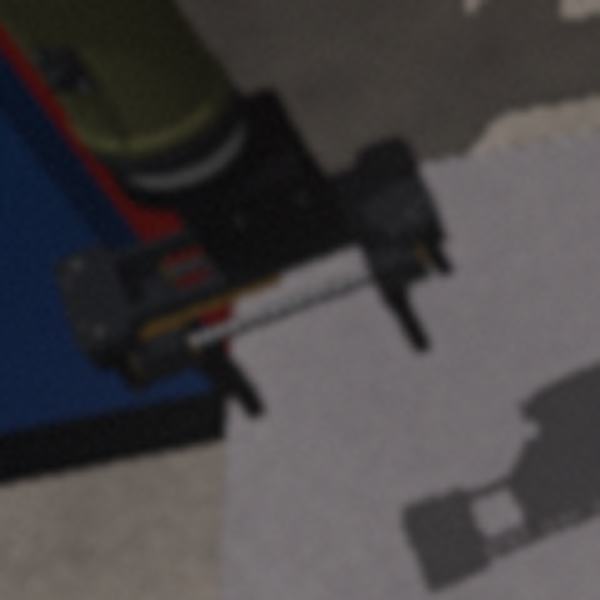

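The big pen is about 216 mm tall at (276,208) mm. The rack's yellow pen has the right size and a top at 160 mm, so it's the one to take. The bar's long axis is at -28.5°, with the pointer about 18° past 12 o'clock. That puts the knob near 2.93 rad, so about 132° remains and one grasp should reach. Next is a planner helper.

```bash
cat > plan.py <<'E'
import sys
from h import *
def Rd(yaw):
    y=np.radians(yaw);Y=np.array([np.cos(y),np.sin(y),0]);Z=np.array([0,0,-1.]);return np.stack([np.cross(Y,Z),Y,Z],1)
def plan(p,yaw,n,dirn=None):
    s=ctrl.get_state();T=R.from_rotvec(s['tool_rot']);p0=s['position']
    rel=(T.inv()*R.from_matrix(Rd(yaw))).as_rotvec(degrees=True)
    rel_level=rel
    print('t',s['time'],'pos',p0.round(4),'yaw',np.degrees(np.arctan2(T.as_matrix()[1,1],T.as_matrix()[0,1])).round(2),'zaxis',T.as_matrix()[:,2].round(4),'q',s['joint_positions'].round(2),'F',s['ft_force'].round(1),'M',s['torque'].round(2),'w',round(s['grip_width'],3))
    st=rel/n;D=(np.array(p)-p0)/n;cur=T
    print('turn/row',st.round(2))
    for i in range(n):
        print((cur.inv().apply(D)*1000).round(1).tolist());cur=cur*R.from_rotvec(st,degrees=True)
if __name__=='__main__':
    a=[float(x) for x in sys.argv[1:]];plan(a[:3],a[3],int(a[4]))
E
python3 plan.py 0.408 -0.2276 0.2 61.5 21
```

```text
t 1.2 pos [ 0.1695 -0.6275  0.2366] yaw -74.88 zaxis [ 0.e+00 -1.e-04 -1.e+00] q [ 1.32  0.32 -0.07  1.45  0.02  1.37 -0.06] F [-0.4  0.6 -0.5] M [ 0.04 -0.03  0.03] w 1.0
turn/row [ 0.    0.   -6.49]
[15.9, -15.4, 1.7]
[17.6, -13.5, 1.7]
[19.0, -11.4, 1.7]
[20.2, -9.2, 1.7]
[21.1, -6.9, 1.7]
[21.7, -4.5, 1.7]
[22.1, -2.0, 1.7]
[22.2, 0.5, 1.7]
[22.0, 3.0, 1.7]
[21.5, 5.5, 1.7]
[20.7, 7.9, 1.7]
[19.7, 10.2, 1.7]
[18.4, 12.4, 1.7]
[16.9, 14.4, 1.7]
[15.2, 16.2, 1.7]
[13.2, 17.8, 1.7]
[11.1, 19.2, 1.7]
[8.9, 20.3, 1.7]
[6.5, 21.2, 1.7]
[4.1, 21.8, 1.7]
[1.6, 22.1, 1.7]
```

Call:
{"api": "arm_command", "payload": {
  "motion": [
    [[16, -15, 0], [0, 0, -6.5], 0],
    [[17.5, -13.5, 0], [0, 0, -6.5], 0],
    [[19, -11.5, 0], [0, 0, -6.5], 0],
    [[20, -9, 0], [0, 0, -6.5], 0],
    [[21, -7, 0], [0, 0, -6.5], 0],
    [[21.5, -4.5, 0], [0, 0, -6.5], 0],
    [[22, -2, 0], [0, 0, -6.5], 0],
    [[22, 0.5, 0], [0, 0, -6.5], 0]
  ]
}}

```text
time: 1.87
position: [0.2603, -0.4751, 0.2367]
tool_rot: [2.613, 1.744, -0.0]
ft_force: [-0.1, 0.4, 0.3]
grip_width: 1.002
```

Call:
{"api": "arm_command", "payload": {
  "motion": [
    [[22, 3, 0], [0, 0, -6.5], 0],
    [[21.5, 5.5, 0], [0, 0, -6.5], 0],
    [[20.5, 8, 0], [0, 0, -6.5], 0],
    [[19.5, 10, 0], [0, 0, -6.5], 0],
    [[18.5, 12.5, 0], [0, 0, -6.5], 0],
    [[17, 14.5, 0], [0, 0, -6.5], 0],
    [[15, 16, 0], [0, 0, -6.5], 0],
    [[13, 18, 0], [0, 0, -6.5], 0]
  ]
}}

```text
time: 2.53
position: [0.3512, -0.3232, 0.2368]
tool_rot: [1.584, 2.713, -0.001]
ft_force: [-0.1, 0.2, -0.9]
grip_width: 0.998
```

```bash
python3 plan.py 0.408 -0.2276 0.18 61.5 6
```

```text
t 2.5333 pos [ 0.3512 -0.3232  0.2368] yaw 29.43 zaxis [ 1.e-04 -7.e-04 -1.e+00] q [ 1.12 -0.03 -0.42  1.85 -0.01  1.32  1.22] F [-0.1  0.2 -0.9] M [ 0.02 -0.13 -0.01] w 0.998
turn/row [-0.    0.01 -5.34]
[9.2, 16.1, 9.5]
[7.7, 16.9, 9.5]
[6.1, 17.5, 9.5]
[4.4, 18.0, 9.5]
[2.7, 18.3, 9.5]
[1.0, 18.5, 9.5]
```

Call:
{"api": "arm_command", "payload": {
  "motion": [
    [[9, 16, 9], [0, 0, -5.3], 0],
    [[7.5, 17, 9], [0, 0, -5.3], 0],
    [[6, 17.5, 9], [0, 0, -5.3], 0],
    [[4.5, 18, 9], [0, 0, -5.3], 0],
    [[2.5, 18.5, 9], [0, 0, -5.3], 0],
    [[1, 18.5, 9], [0, 0, -5.3], 0.3],
    [[0, 0, 0], [0, 0, 0], 0.4]
  ]
}}

```text
time: 3.12
position: [0.41, -0.2252, 0.1812]
tool_rot: [-0.775, -3.043, -0.003]
ft_force: [0.1, 0.5, 0.3]
grip_width: 0.921
```

```bash
python3 plan.py 0.408 -0.2276 0.105 61.5 4
python3 - <<'E'
from h import *
p,d=optics.get_image('scene');cv2.imwrite('pics/s1.png',cv2.resize(p[110:310,120:320],(600,600),interpolation=cv2.INTER_CUBIC))
E
```

```text
t 3.1167 pos [ 0.41   -0.2252  0.1812] yaw 61.41 zaxis [-0.001   0.0025 -1.    ] q [ 1.   -0.01 -0.54  1.94 -0.01  1.21  1.53] F [0.1 0.5 0.3] M [ 0.09 -0.15 -0.03] w 0.921
turn/row [ 0.02 -0.03 -0.02]
[0.1, -0.8, 19.1]
[0.1, -0.8, 19.1]
[0.1, -0.8, 19.1]
[0.1, -0.8, 19.1]
```

View pics/s1.png

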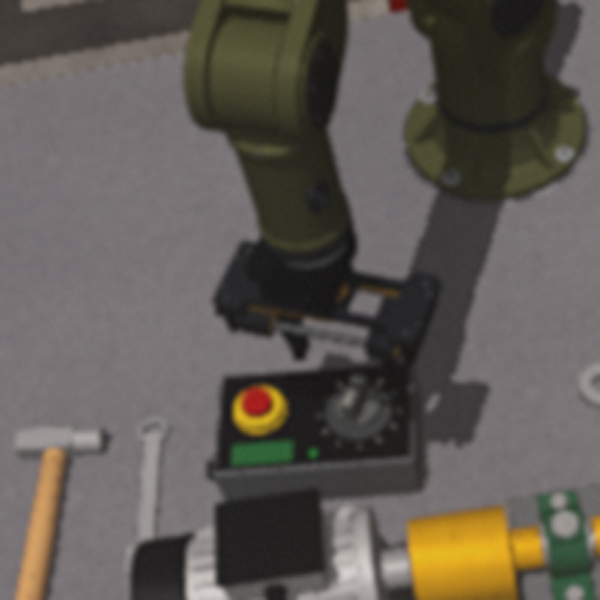

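The gripper is above the knob and well clear of the red stop, which shows at (257,400) in the crop. Descending.

Call:
{"api": "arm_command", "payload": {
  "motion": [
    [[0, -1, 19], [0, 0, 0], 0.4],
    [[0, -1, 19], [0, 0, 0], 0.4],
    [[0, -1, 19], [0, 0, 0], 0.4],
    [[0, 0, 17], [0, 0, 0], 0.4],
    [[0, 0, 0], [0, 0, 0], 0.4]
  ]
}}

```text
time: 3.58
position: [0.4048, -0.2322, 0.106]
tool_rot: [-0.793, -3.035, -0.002]
ft_force: [-1.0, 1.4, -0.0]
grip_width: 0.61
```

```bash
python3 plan.py 0.408 -0.2276 0.105 61.5 1
```

```text
t 3.5833 pos [ 0.4048 -0.2322  0.106 ] yaw 60.72 zaxis [-0.0045  0.0026 -1.    ] q [ 0.99  0.08 -0.54  2.03  0.04  1.06  1.49] F [-1.   1.4 -0. ] M [ 0.08 -0.1   0.01] w 0.61
turn/row [ 0.01 -0.3  -0.78]
[-0.5, 5.5, 1.0]
```

Call:
{"api": "arm_command", "payload": {
  "motion": [
    [[0, 0, 0], [0, 0, 0], 0.4],
    [[0, 0, 0], [0, 0, 0], 0.4]
  ]
}}

```text
time: 3.75
position: [0.4079, -0.233, 0.1098]
tool_rot: [0.791, 3.039, -0.001]
ft_force: [0.5, 0.5, 0.8]
grip_width: 0.601
```

```bash
python3 plan.py 0.408 -0.2276 0.105 61.5 1
```

```text
t 3.75 pos [ 0.4079 -0.233   0.1098] yaw 60.82 zaxis [ 0.0013 -0.0012 -1.    ] q [ 0.99  0.07 -0.54  2.02  0.04  1.06  1.49] F [0.5 0.5 0.8] M [ 0.02 -0.15  0.03] w 0.601
turn/row [-0.03  0.1  -0.68]
[2.6, 4.7, 4.8]
```

Call:
{"api": "arm_command", "payload": {
  "motion": [
    [[2.5, 4.5, 4], [0, 0, -0.7], 0.4],
    [[0, 0, 0], [0, 0, 0], 0.4],
    [[0, 0, 0], [0, 0, 0], 0.4]
  ]
}}

```text
time: 4.0
position: [0.4077, -0.2266, 0.1051]
tool_rot: [0.769, 3.045, -0.001]
ft_force: [-0.1, -0.2, 0.1]
grip_width: 0.601
```

```bash
python3 plan.py 0.408 -0.2276 0.105 61.5 1
```

```text
t 4.0 pos [ 0.4077 -0.2266  0.1051] yaw 61.65 zaxis [ 5.e-04 -8.e-04 -1.e+00] q [ 0.99  0.07 -0.55  2.03  0.04  1.05  1.49] F [-0.1 -0.2  0.1] M [ 0.11 -0.16  0.06] w 0.601
turn/row [-0.02  0.05  0.15]
[-0.7, -0.7, 0.1]
```

Position is good. Closing on the bar.

Call:
{"api": "arm_command", "payload": {
  "motion": [
    [[0, 0, 0], [0, 0, 0], 1],
    [[0, 0, 0], [0, 0, 0], 1],
    [[0, 0, 0], [0, 0, 0], 1],
    [[0, 0, 0], [0, 0, 0], 1],
    [[0, 0, 0], [0, 0, 0], 1]
  ],
  "force": 20
}}

```text
time: 4.42
position: [0.4074, -0.2268, 0.1046]
tool_rot: [-0.77, -3.046, 0.0]
ft_force: [-0.9, -0.6, -0.5]
grip_width: 0.307
```

```bash
python3 plan.py 0.408 -0.2276 0.105 61.5 1
```

```text
t 4.4167 pos [ 0.4074 -0.2268  0.1046] yaw 61.61 zaxis [-0.e+00 -1.e-04 -1.e+00] q [ 0.99  0.07 -0.55  2.03  0.04  1.05  1.49] F [-0.9 -0.6 -0.5] M [ 0.05 -0.15 -0.03] w 0.307
turn/row [-0.01  0.    0.11]
[-0.9, -0.4, -0.4]
```

Call:
{"api": "arm_command", "payload": {
  "motion": [
    [[0, 0, 0], [0, 0, 0], 1],
    [[0, 0, 0], [0, 0, 0], 1],
    [[0, 0, 0], [0, 0, 0], 1],
    [[0, 0, 0], [0, 0, 0], 1]
  ]
}}

```text
time: 4.75
position: [0.4072, -0.2276, 0.1046]
tool_rot: [0.771, 3.045, -0.002]
ft_force: [-0.5, -3.6, 0.1]
grip_width: 0.159
```

```bash
python3 plan.py 0.408 -0.2276 0.105 61.5 1
```

```text
t 4.75 pos [ 0.4072 -0.2276  0.1046] yaw 61.59 zaxis [-1.0e-04 -1.1e-03 -1.0e+00] q [ 0.99  0.07 -0.55  2.03  0.04  1.05  1.49] F [-0.5 -3.6  0.1] M [-0.61  0.04  0.05] w 0.159
turn/row [-0.06  0.02  0.09]
[-0.7, 0.4, -0.4]
```

Call:
{"api": "arm_command", "payload": {
  "motion": [
    [[0, 0, 0], [0, 0, 6], 1],
    [[0, 0, 0], [0, 0, 6], 1],
    [[0, 0, 0], [0, 0, 6], 1],
    [[0, 0, 0], [0, 0, 6], 1],
    [[0, 0, 0], [0, 0, 6], 1],
    [[0, 0, 0], [0, 0, 6], 1],
    [[0, 0, 0], [0, 0, 6], 1],
    [[0, 0, 0], [0, 0, 6], 1]
  ]
}}

```text
time: 5.42
position: [0.4072, -0.2276, 0.1046]
tool_rot: [1.949, 2.463, -0.001]
ft_force: [-0.8, -3.2, -0.1]
grip_width: 0.159
```

```bash
python3 plan.py 0.408 -0.2276 0.105 12 1
```

```text
t 5.4167 pos [ 0.4072 -0.2276  0.1046] yaw 13.3 zaxis [-0.     -0.0012 -1.    ] q [ 0.95  0.07 -0.51  2.03  0.04  1.05  0.65] F [-0.8 -3.2 -0.1] M [-0.71 -0.03  0.01] w 0.159
turn/row [-0.02  0.06  1.3 ]
[-0.2, 0.7, -0.4]
```

Call:
{"api": "arm_command", "payload": {
  "motion": [
    [[0, 0, 0], [0, 0, 6], 1],
    [[0, 0, 0], [0, 0, 6], 1],
    [[0, 0, 0], [0, 0, 6], 1],
    [[0, 0, 0], [0, 0, 6], 1],
    [[0, 0, 0], [0, 0, 6], 1],
    [[0, 0, 0], [0, 0, 6], 1],
    [[0, 0, 0], [0, 0, 6], 1],
    [[0, 0, 0], [0, 0, 6], 1]
  ]
}}

```text
time: 6.08
position: [0.4073, -0.2277, 0.1046]
tool_rot: [2.782, 1.457, -0.001]
ft_force: [-1.3, -3.3, -0.4]
grip_width: 0.159
```

Call:
{"api": "arm_command", "payload": {
  "motion": [
    [[0, 0, 0], [0, 0, 6], 1],
    [[0, 0, 0], [0, 0, 6], 1],
    [[0, 0, 0], [0, 0, 6], 1],
    [[0, 0, 0], [0, 0, 4], 1],
    [[0, 0, 0], [0, 0, 3], 1],
    [[0, 0, 0], [0, 0, 3], 1]
  ]
}}

```text
time: 6.58
position: [0.4073, -0.2277, 0.1046]
tool_rot: [3.051, 0.745, -0.0]
ft_force: [-0.8, -3.4, -1.0]
grip_width: 0.159
```

```bash
python3 plan.py 0.408 -0.2276 0.105 -70.6 1
```

```text
t 6.5833 pos [ 0.4073 -0.2277  0.1046] yaw -62.56 zaxis [ 0.     -0.0014 -1.    ] q [ 0.9   0.07 -0.46  2.04  0.04  1.05 -0.67] F [-0.8 -3.4 -1. ] M [-0.77  0.12  0.05] w 0.159
turn/row [0.07 0.03 8.04]
[0.7, 0.3, -0.4]
```

Call:
{"api": "arm_command", "payload": {
  "motion": [
    [[0, 0, 0], [0, 0, 2.5], 1],
    [[0, 0, 0], [0, 0, 2.5], 1],
    [[0, 0, 0], [0, 0, 2], 1]
  ]
}}

```text
time: 6.83
position: [0.4073, -0.2277, 0.1046]
tool_rot: [3.09, 0.558, -0.0]
ft_force: [-0.4, -3.3, -1.4]
grip_width: 0.159
```

```bash
python3 plan.py 0.408 -0.2276 0.105 -70.6 1
```

```text
t 6.8333 pos [ 0.4073 -0.2277  0.1046] yaw -69.53 zaxis [ 1.0e-04 -1.4e-03 -1.0e+00] q [ 0.9   0.07 -0.46  2.04  0.04  1.05 -0.79] F [-0.4 -3.3 -1.4] M [-0.72  0.1   0.05] w 0.159
turn/row [0.07 0.02 1.07]
[0.7, 0.2, -0.4]
```

Call:
{"api": "arm_command", "payload": {
  "motion": [
    [[0, 0, 0], [0, 0, 1.5], 1],
    [[0, 0, 0], [0, 0, 1], 1]
  ]
}}

```text
time: 7.0
position: [0.4073, -0.2277, 0.1046]
tool_rot: [3.101, 0.494, -0.0]
ft_force: [-0.7, -4.4, -1.2]
grip_width: 0.159
```

```bash
python3 plan.py 0.408 -0.2276 0.105 -70.6 1
```

```text
t 7.0 pos [ 0.4073 -0.2277  0.1046] yaw -71.91 zaxis [-0.     -0.0016 -1.    ] q [ 0.9   0.07 -0.45  2.04  0.04  1.05 -0.83] F [-0.7 -4.4 -1.2] M [-0.91  0.2   0.46] w 0.159
turn/row [ 0.09  0.03 -1.31]
[0.7, 0.1, -0.4]
```

Call:
{"api": "arm_command", "payload": {
  "motion": [
    [[0, 0, 0], [0, 0, 1.5], 1],
    [[0, 0, 0], [0, 0, 1.5], 1]
  ]
}}

```text
time: 7.17
position: [0.4076, -0.2275, 0.1046]
tool_rot: [3.113, 0.413, 0.0]
ft_force: [0.7, -3.4, -1.1]
grip_width: 0.172
```

```bash
python3 plan.py 0.408 -0.2276 0.105 -70.6 1
```

```text
t 7.1667 pos [ 0.4076 -0.2275  0.1046] yaw -74.89 zaxis [ 4.0e-04 -1.5e-03 -1.0e+00] q [ 0.89  0.07 -0.45  2.04  0.03  1.05 -0.88] F [ 0.7 -3.4 -1.1] M [-0.7  -0.16  0.45] w 0.172
turn/row [ 0.09  0.   -4.29]
[0.4, 0.2, -0.4]
```

The torque rose to 0.45 N·m at about -72° and the jaws then wedged open slightly. That's the end stop, where it was expected (-70.6°). Releasing and lifting.

Call:
{"api": "arm_command", "payload": {
  "motion": [
    [[0, 0, 0], [0, 0, 0], 0.5],
    [[0, 0, 0], [0, 0, 0], 0.5],
    [[0, 0, 0], [0, 0, 0], 0.5],
    [[0, 0, 0], [0, 0, 0], 0.5],
    [[0, 0, -25], [0, 0, 0], 0.5],
    [[0, 0, -35], [0, 0, 0], 0.5],
    [[0, 0, -35], [0, 0, 0], 0.5]
  ]
}}

```text
time: 7.75
position: [0.4067, -0.2257, 0.1998]
tool_rot: [-3.112, -0.414, 0.003]
ft_force: [1.7, -1.3, -0.6]
grip_width: 0.489
```

```bash
python3 plan.py 0.3921 0.2144 0.26 -76 14
```

```text
t 7.75 pos [ 0.4067 -0.2257  0.1998] yaw -74.84 zaxis [-0.0021  0.0022 -1.    ] q [ 0.91 -0.03 -0.45  1.92 -0.02  1.25 -0.84] F [ 1.7 -1.3 -0.6] M [-0.07 -0.1   0.04] w 0.489
turn/row [-0.01  0.01  0.08]
[7.2, -30.6, -4.2]
[7.2, -30.6, -4.2]
[7.1, -30.6, -4.2]
[7.1, -30.7, -4.2]
[7.0, -30.7, -4.2]
[7.0, -30.7, -4.3]
[6.9, -30.7, -4.3]
[6.9, -30.7, -4.3]
[6.9, -30.7, -4.3]
[6.8, -30.7, -4.3]
[6.8, -30.7, -4.3]
[6.7, -30.7, -4.3]
[6.7, -30.7, -4.3]
[6.6, -30.7, -4.3]
```

```bash
python3 plan.py 0.455 -0.01 0.255 -75 7|head -3
```

```text
t 7.75 pos [ 0.4067 -0.2257  0.1998] yaw -74.84 zaxis [-0.0021  0.0022 -1.    ] q [ 0.91 -0.03 -0.45  1.92 -0.02  1.25 -0.84] F [ 1.7 -1.3 -0.6] M [-0.07 -0.1   0.04] w 0.489
turn/row [-0.02  0.01  0.02]
[14.7, -28.0, -7.8]
```

Call:
{"api": "arm_command", "payload": {
  "motion": [
    [[14.5, -28, -9], [0, 0, 0], 0.5],
    [[14.5, -28, -9], [0, 0, 0], 0.5],
    [[14.5, -28, -9], [0, 0, 0], 0.5],
    [[14.5, -28, -9], [0, 0, 0], 0.5],
    [[14.5, -28, -9], [0, 0, 0], 0.5],
    [[14.5, -28, -9], [0, 0, 0], 0.5],
    [[14.5, -28, 0], [0, 0, 0], 0.5]
  ]
}}

```text
time: 8.33
position: [0.4552, -0.0091, 0.2554]
tool_rot: [3.113, 0.414, 0.005]
ft_force: [1.7, -0.1, -0.1]
grip_width: 0.499
```

```bash
python3 plan.py 0.3921 0.2144 0.25 -76 8
python3 - <<'E'
from h import *
p,d=optics.get_image('top');np.save('t2p.npy',p);np.save('t2.npy',d)
cv2.imwrite('pics/t2.png',cv2.resize(p[240:300,380:480],(800,480),interpolation=cv2.INTER_CUBIC))
P=pts('top',d);v,u=np.mgrid[0:480,0:640]
m=(u>400)&(u<440)&(v>245)&(v<290)&(P[...,2]>.1)&(P[...,2]<.13);print('knob',m.sum(),cv2.minAreaRect((P[m][:,:2]*1000).astype(np.float32)))
E
```

```text
t 8.3333 pos [ 0.4552 -0.0091  0.2554] yaw -74.86 zaxis [ 3.e-03 -7.e-04 -1.e+00] q [ 0.72 -0.11 -0.7   1.86 -0.07  1.36 -1.27] F [ 1.7 -0.1 -0.1] M [ 0.02 -0.1  -0.05] w 0.499
turn/row [ 0.01 -0.02  0.14]
[-0.3, -29.0, 0.6]
[-0.4, -29.0, 0.6]
[-0.5, -29.0, 0.6]
[-0.5, -29.0, 0.6]
[-0.6, -29.0, 0.7]
[-0.7, -29.0, 0.7]
[-0.8, -29.0, 0.7]
[-0.8, -29.0, 0.7]
knob 83 ((408.33941650390625, -228.0531005859375), (40.34545135498047, 15.311729431152344), 17.083492279052734)
```

View pics/t2.png

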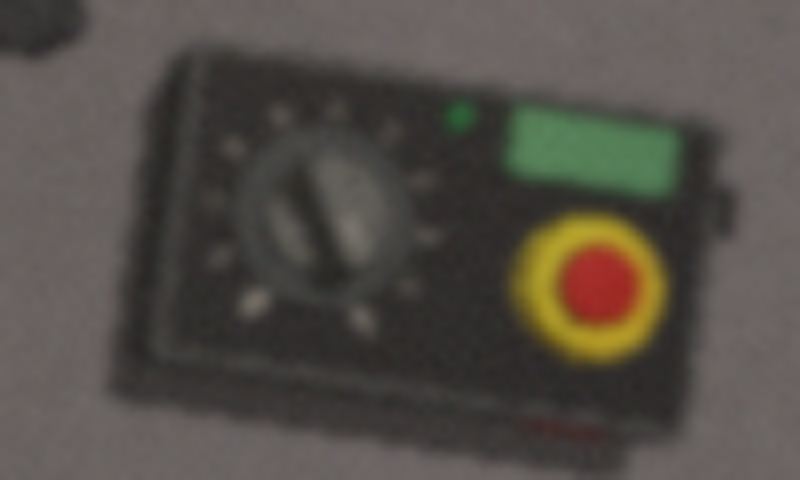

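The bar now points to the lower-right bright mark, with its axis at 17° against 19.7° expected for the full stop. The torque spike agrees, so the knob is at full speed. Now to the rack.

Call:
{"api": "arm_command", "payload": {
  "motion": [
    [[0, -29, 0], [0, 0, 0], 0.5],
    [[-0.5, -29, 0], [0, 0, 0], 0.5],
    [[-0.5, -29, 0], [0, 0, 0], 0.5],
    [[-0.5, -29, 0], [0, 0, 0.5], 0.5],
    [[-0.5, -29, 0], [0, 0, 0.5], 0.5],
    [[-0.5, -29, 0], [0, 0, 0], 0.5],
    [[-0.5, -29, 0], [0, 0, 0], 0.5],
    [[-0.5, -29, 0], [0, 0, 0], 0.5]
  ]
}}

```text
time: 9.05
position: [0.3912, 0.2138, 0.2534]
tool_rot: [3.117, 0.387, -0.0]
ft_force: [0.3, 0.1, -0.4]
grip_width: 0.499
```

Call:
{"api": "arm_command", "payload": {
  "motion": [
    [[0, 0, 0], [0, 0, 0], 0.5],
    [[0, 0, 0], [0, 0, 0], 0.5]
  ]
}}

```text
time: 9.22
position: [0.3913, 0.214, 0.2535]
tool_rot: [3.117, 0.393, -0.0]
ft_force: [0.1, -0.3, 0.5]
grip_width: 0.5
```

```bash
python3 plan.py 0.392 0.2144 0.25 -76 1
python3 - <<'E'
from h import *
p,d=optics.get_image('scene')
cv2.imwrite('pics/s3.png',cv2.resize(p[60:260,280:480],(600,600),interpolation=cv2.INTER_CUBIC))
E
```

```text
t 9.2167 pos [0.3913 0.214  0.2535] yaw -75.63 zaxis [-0.e+00 -4.e-04 -1.e+00] q [ 0.55 -0.17 -0.99  1.87 -0.15  1.37 -1.72] F [ 0.1 -0.3  0.5] M [-0.   -0.03  0.02] w 0.5
turn/row [0.02 0.01 0.37]
[0.8, -0.2, 3.5]
```

View pics/s3.png

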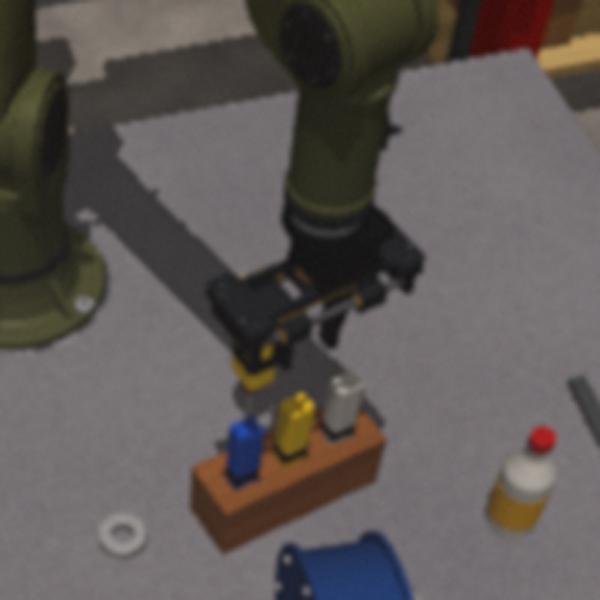

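The gripper is centred over the rack's yellow pen, which is at (295,425) in the crop, with the jaws along the rack's length. The fingers fit between the white and blue neighbours. Descending.

Call:
{"api": "arm_command", "payload": {
  "motion": [
    [[1, 0, 14], [0, 0, 0.5], 0.5],
    [[0, 0, 20], [0, 0, 0], 0.5],
    [[0, 0, 20], [0, 0, 0], 0.5],
    [[0, 0, 16], [0, 0, 0], 0.5],
    [[0, 0, 10], [0, 0, 0], 0.5],
    [[0, 0, 0], [0, 0, 0], 0.5],
    [[0, 0, 0], [0, 0, 0], 0.5]
  ]
}}

```text
time: 9.85
position: [0.3933, 0.2119, 0.1735]
tool_rot: [-3.119, -0.37, 0.002]
ft_force: [0.0, 0.2, 0.9]
grip_width: 0.501
```

```bash
python3 plan.py 0.392 0.2144 0.14 -76 1
```

```text
t 9.85 pos [0.3933 0.2119 0.1735] yaw -76.46 zaxis [-1.e-03  1.e-04 -1.e+00] q [ 0.56 -0.07 -1.05  1.98 -0.07  1.2  -1.81] F [0.  0.2 0.9] M [ 0.06  0.03 -0.03] w 0.501
turn/row [-0.02  0.05 -0.46]
[-0.6, -2.7, 33.5]
```

Call:
{"api": "arm_command", "payload": {
  "motion": [
    [[0, -2.5, 0], [0, 0, -0.5], 0.5],
    [[0, 0, 0], [0, 0, 0], 0.5],
    [[0, 0, 11], [0, 0, 0], 0.5],
    [[0, 0, 11], [0, 0, 0], 0.5],
    [[0, 0, 11], [0, 0, 0], 0.5],
    [[0, 0, 0], [0, 0, 0], 0.5],
    [[0, 0, 0], [0, 0, 0], 0.5]
  ]
}}

```text
time: 10.43
position: [0.3915, 0.2149, 0.1394]
tool_rot: [-3.117, -0.387, 0.004]
ft_force: [0.0, -1.1, -0.4]
grip_width: 0.501
```

```bash
python3 plan.py 0.392 0.2144 0.14 -76 1
```

```text
t 10.4333 pos [0.3915 0.2149 0.1394] yaw -75.85 zaxis [-0.0028 -0.     -1.    ] q [ 0.54 -0.   -1.08  2.02 -0.01  1.12 -1.86] F [ 0.  -1.1 -0.4] M [-0.03 -0.02 -0.04] w 0.501
turn/row [-0.04  0.15  0.15]
[0.3, 0.6, -0.6]
```

Call:
{"api": "arm_command", "payload": {
  "motion": [
    [[0, 0, 0], [0, 0, 0], 1],
    [[0, 0, 0], [0, 0, 0], 1],
    [[0, 0, 0], [0, 0, 0], 1],
    [[0, 0, 0], [0, 0, 0], 1],
    [[0, 0, 0], [0, 0, 0], 1]
  ],
  "force": 30
}}

```text
time: 10.85
position: [0.3928, 0.2153, 0.1409]
tool_rot: [3.118, 0.386, 0.001]
ft_force: [-0.3, 0.1, 1.7]
grip_width: 0.343
```

```bash
python3 plan.py 0.392 0.2144 0.14 -76 1
```

```text
t 10.85 pos [0.3928 0.2153 0.1409] yaw -75.89 zaxis [ 8.e-04  0.e+00 -1.e+00] q [ 0.54 -0.01 -1.08  2.02 -0.01  1.12 -1.86] F [-0.3  0.1  1.7] M [ 0.03 -0.01  0.04] w 0.343
turn/row [ 0.01 -0.04  0.11]
[-1.0, 0.6, 0.9]
```

Pen gripped, with the opening reading 29.8 mm. Lifting straight up.

Call:
{"api": "arm_command", "payload": {
  "motion": [
    [[0, 0, -10], [0, 0, 0], 1],
    [[0, 0, -15], [0, 0, 0], 1],
    [[0, 0, -20], [0, 0, 0], 1],
    [[0, 0, -20], [0, 0, 0], 1],
    [[0, 0, -20], [0, 0, 0], 1],
    [[0, 0, -20], [0, 0, 0], 1],
    [[0, 0, -20], [0, 0, 0], 1],
    [[0, 0, -20], [0, 0, 0], 1]
  ]
}}

```text
time: 11.52
position: [0.3921, 0.2153, 0.2871]
tool_rot: [3.117, 0.387, 0.001]
ft_force: [0.9, 0.3, -1.8]
grip_width: 0.341
```

```bash
python3 plan.py 0.49 0.071 0.33 -76 7
```

```text
t 11.5167 pos [0.3921 0.2153 0.2871] yaw -75.86 zaxis [ 6.e-04 -5.e-04 -1.e+00] q [ 0.57 -0.19 -0.98  1.81 -0.16  1.44 -1.71] F [ 0.9  0.3 -1.8] M [-0.02 -0.02 -0.05] w 0.341
turn/row [ 0.01 -0.    0.02]
[8.5, 23.4, -6.1]
[8.5, 23.4, -6.1]
[8.5, 23.4, -6.1]
[8.6, 23.4, -6.1]
[8.6, 23.4, -6.1]
[8.6, 23.4, -6.1]
[8.6, 23.4, -6.1]
```

Call:
{"api": "arm_command", "payload": {
  "motion": [
    [[8.5, 23.5, -7], [0, 0, 0], 1],
    [[8.5, 23.5, -7], [0, 0, 0], 1],
    [[8.5, 23.5, -7], [0, 0, 0], 1],
    [[8.5, 23.5, -7], [0, 0, 0], 1],
    [[8.5, 23.5, -7], [0, 0, 0], 1],
    [[8.5, 23.5, -7], [0, 0, 0], 1],
    [[8.5, 23.5, 0], [0, 0, 0], 1],
    [[0, 0, 0], [0, 0, 0], 1]
  ]
}}

```text
time: 12.18
position: [0.4926, 0.0641, 0.3279]
tool_rot: [3.118, 0.374, 0.001]
ft_force: [0.4, -0.7, -1.7]
grip_width: 0.342
```

```bash
python3 plan.py 0.642 0.071 0.33 -76 5
python3 - <<'E'
from h import *
def ray(n,u,v,z):
    f,cx,cy,Rm,t=cam(n);o=-Rm.T@t;r=Rm.T@np.array([(u-cx)/f,(v-cy)/f,1]);return o+r*(z-o[2])/r[2]
for n,c0 in (('top',(315,184)),('scene',(359,277))):
    b=np.load(n+'0p.npy').astype(float)
    v,u=np.mgrid[0:480,0:640];roi=(abs(u-c0[0])<10)&(abs(v-c0[1])<10)
    red=np.clip(b[...,2]-np.maximum(b[...,1],b[...,0])-30,0,None)*roi
    uu=(red*u).sum()/red.sum();vv=(red*v).sum()/red.sum();print(n,uu,vv,(red>0).sum(),ray(n,uu,vv,.156).round(4))
    m=(red>40).astype(np.uint8);M=cv2.moments(m,True);print(ray(n,M['m10']/M['m00'],M['m01']/M['m00'],.156).round(4),m.sum())
p,d=optics.get_image('scene')
cv2.imwrite('pics/s4.png',cv2.resize(p[130:330,260:460],(600,600),interpolation=cv2.INTER_CUBIC))
E
```

```text
t 12.1833 pos [0.4926 0.0641 0.3279] yaw -76.33 zaxis [ 9.e-04 -9.e-04 -1.e+00] q [ 0.67 -0.01 -0.84  1.65 -0.01  1.5  -1.5 ] F [ 0.4 -0.7 -1.7] M [-0.1  -0.   -0.03] w 0.342
turn/row [ 0.01 -0.01 -0.07]
[29.4, 5.7, -0.4]
[29.4, 5.8, -0.4]
[29.3, 5.8, -0.4]
[29.3, 5.8, -0.4]
[29.3, 5.9, -0.4]
top 314.96244700181705 184.2961841308298 71 [0.6426 0.0737 0.156 ]
[0.6427 0.0736 0.156 ] 41
scene 359.3181929181929 276.1843711843712 78 [0.6424 0.0721 0.156 ]
[0.6419 0.0719 0.156 ] 45
```

View pics/s4.png

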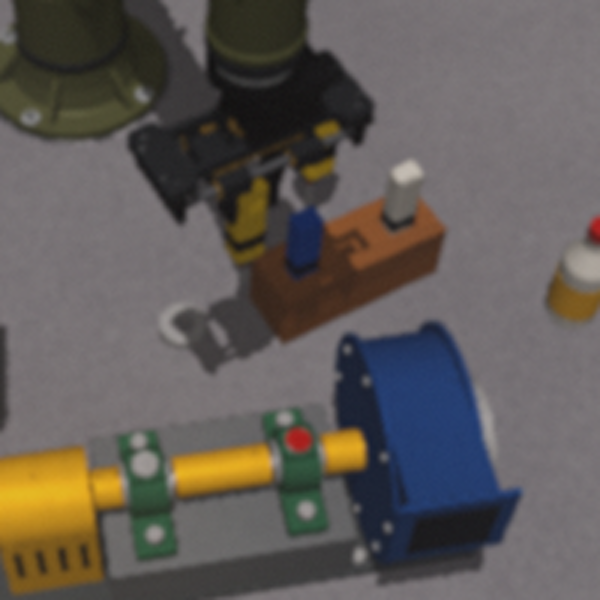

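Call:
{"api": "arm_command", "payload": {
  "motion": [
    [[29.5, 5.5, 0], [0, 0, 0], 1],
    [[29.5, 5.5, 0], [0, 0, 0], 1],
    [[29.5, 5.5, 0], [0, 0, 0], 1],
    [[29.5, 5.5, 0], [0, 0, 0], 1],
    [[29.5, 4.5, 0], [0, 0, 0], 1],
    [[0, 0, 0], [0, 0, 0], 1],
    [[0, 0, 0], [0, 0, 0], 1]
  ]
}}

```text
time: 12.82
position: [0.6399, 0.0813, 0.3261]
tool_rot: [-3.115, -0.388, 0.005]
ft_force: [-0.6, 0.5, -1.0]
grip_width: 0.341
```

```bash
python3 plan.py 0.6424 0.0729 0.31 -76 1
```

```text
t 12.8167 pos [0.6399 0.0813 0.3261] yaw -75.81 zaxis [-0.0036  0.0025 -1.    ] q [ 0.45  0.4  -0.86  1.29  0.3   1.58 -1.69] F [-0.6  0.5 -1. ] M [-0.02  0.06 -0.03] w 0.341
turn/row [-0.19  0.17  0.19]
[0.4, 8.8, 16.0]
```

Call:
{"api": "arm_command", "payload": {
  "motion": [
    [[0.5, 8.5, 6], [-0.2, 0.2, 0.2], 1],
    [[0, 0, 6], [0, 0, 0], 1],
    [[0, 0, 0], [0, 0, 0], 1],
    [[0, 0, 0], [0, 0, 0], 1],
    [[0, 0, 0], [0, 0, 0], 1]
  ]
}}

```text
time: 13.23
position: [0.6419, 0.0721, 0.3162]
tool_rot: [3.114, 0.38, 0.007]
ft_force: [1.2, -0.3, -2.3]
grip_width: 0.348
```

```bash
python3 plan.py 0.6424 0.0729 0.295 -76 1
python3 - <<'E'
from h import *
p,d=optics.get_image('scene');np.save('s5p.npy',p);np.save('s5.npy',d)
cv2.imwrite('pics/s5.png',cv2.resize(p[190:300,305:415],(600,600),interpolation=cv2.INTER_CUBIC))
p,d=optics.get_image('top')
cv2.imwrite('pics/t5.png',cv2.resize(p[130:240,260:370],(600,600),interpolation=cv2.INTER_CUBIC))
for k in ['pen_point','vibration_pen','pen_tip','red_disc']:
  for q in models.search_frame('scene',k)[:3]: W=w('scene',q['location']);print(k,q['conf'],W.round(4),np.round(proj('scene',W),1))
s=ctrl.get_state();print(s['position'])
for z in (.131,.081): print(proj('scene',s['position']-[0,0,z]))
print(proj('scene',[.6424,.0729,.156]))
E
```

```text
t 13.2333 pos [0.6419 0.0721 0.3162] yaw -76.1 zaxis [ 0.0051 -0.0035 -1.    ] q [ 0.46  0.4  -0.86  1.31  0.3   1.55 -1.68] F [ 1.2 -0.3 -2.3] M [ 0.02 -0.02 -0.01] w 0.348
turn/row [ 0.26 -0.23 -0.1 ]
[0.6, -0.8, 21.2]
vibration_pen 0.57 [0.6515 0.0714 0.273 ] [363.  256.7]
red_disc 0.59 [0.6436 0.0711 0.1569] [359.1 276.5]
[0.64243112 0.0723187  0.3157631 ]
[np.float64(360.0518944726021), np.float64(270.9611437487604)]
[np.float64(361.2704105246834), np.float64(261.4121912246663)]
[np.float64(359.5898353824728), np.float64(276.10255715165437)]
```

View pics/s5.png

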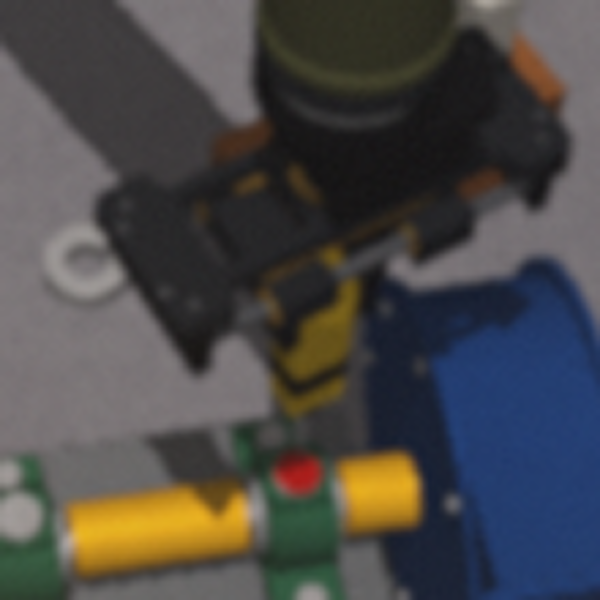

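View pics/t5.png

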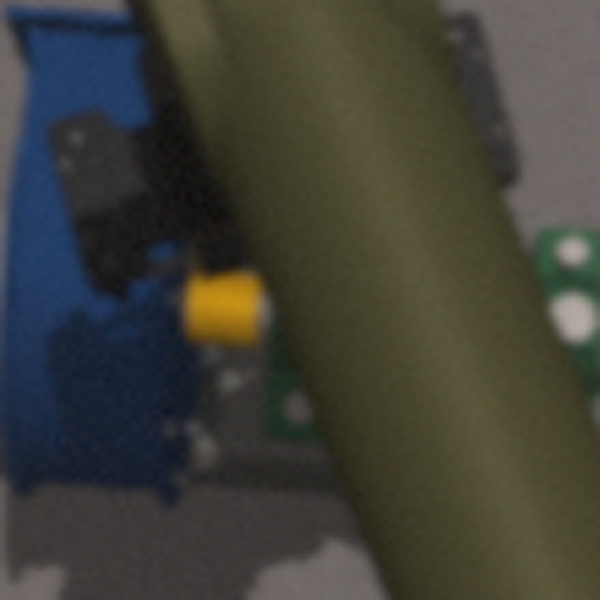

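Run:
```python
from h import *
p=np.load('s5p.npy');d=np.load('s5.npy')
c=(330,240,390,290);k=10
a=cv2.resize(p[c[1]:c[3],c[0]:c[2]],None,fx=k,fy=k,interpolation=cv2.INTER_CUBIC);b=a.copy()
T=R.from_rotvec([3.114,.38,.007]).as_matrix();T=R.from_rotvec(np.array([3.117,.387,0])).as_matrix()
tcp=np.array([.6423,.0723,.3158])
def pt(l): q=np.array(proj('scene',tcp+T@np.array(l)));return tuple(((q-np.array(c[:2])+.5)*k-.5).round().astype(int).tolist())
for z in (.081,.081-.018,):
  cs=[pt((sx*.012,sy*.015,z)) for sx,sy in ((1,1),(1,-1),(-1,-1),(-1,1))]
  for i in range(4): cv2.line(b,cs[i],cs[(i+1)%4],(255,0,255),1)
cv2.line(b,pt((0,0,.081)),pt((0,0,.131)),(255,255,0),1)
cv2.imwrite('pics/ov.png',np.hstack([a,b])[:, :] if False else np.vstack([a,b])[::1] if False else b);cv2.imwrite('pics/ova.png',a)
```

```text
(no output)
```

View pics/ov.png

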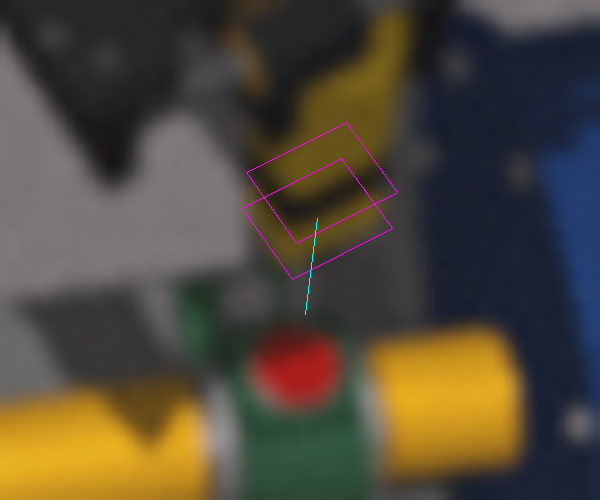

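View pics/ova.png

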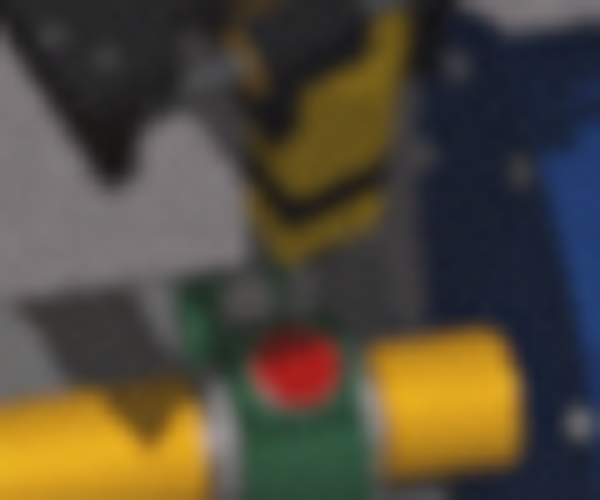

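Run:
```python
from h import *
p=np.load('s5p.npy').astype(int);d=np.load('s5.npy');P=pts('scene',d)
T=R.from_rotvec(np.array([3.117,.387,0])).as_matrix();tcp=np.array([.6423,.0723,.3158])
L=(P-tcp)@T*1000
for v in range(252,274):
    print(v,[ (u,*L[v,u].round(0).astype(int).tolist()) for u in range(355,372,2) if np.abs(L[v,u]).max()<160])
ms=(L[...,0]>0)&(abs(L[...,0])<22)&(abs(L[...,1])<25)&(L[...,2]>20)&(L[...,2]<100)&(p[...,2]>p[...,0]+40)
print(np.percentile(L[ms],[2,10,50,90,98],axis=0).round(1),ms.sum())
```

```text
252 [(355, 2, 25, 12), (357, 9, 24, 3), (359, 8, 17, 10), (361, 10, 12, 12), (363, 8, 4, 21), (365, 9, -1, 24), (367, 8, -8, 30)]
253 [(355, -9, 16, 41), (357, 10, 24, 7), (359, 6, 15, 19), (361, 6, 9, 24), (363, 9, 5, 22), (365, 10, 0, 26), (367, 7, -9, 36)]
254 [(355, -8, 16, 44), (357, 8, 22, 16), (359, 6, 15, 24), (361, 8, 10, 24), (363, 10, 5, 27), (365, 9, -2, 33), (367, 10, -7, 37)]
255 [(355, -7, 16, 47), (357, 2, 17, 33), (359, 8, 16, 25), (361, 9, 10, 28), (363, 9, 4, 33), (365, 9, -2, 38), (367, 9, -8, 44)]
256 [(355, -8, 16, 52), (357, 1, 16, 39), (359, 7, 15, 32), (361, 9, 10, 33), (363, 9, 4, 39), (365, 10, -2, 41), (367, 10, -8, 47)]
257 [(355, -5, 17, 52), (357, 0, 15, 46), (359, 6, 14, 38), (361, 8, 9, 41), (363, 8, 3, 45), (365, 9, -3, 49), (367, 8, -10, 56)]
258 [(355, -7, 16, 61), (357, 3, 17, 46), (359, 8, 15, 39), (361, 8, 9, 45), (363, 8, 2, 51), (365, 10, -3, 53), (367, 9, -10, 60)]
259 [(355, -6, 16, 65), (357, 4, 17, 49), (359, 9, 15, 44), (361, 8, 8, 51), (363, 8, 2, 57), (365, 8, -4, 61), (367, 9, -11, 65)]
260 [(355, -5, 17, 67), (359, 8, 14, 51), (361, 10, 9, 52), (363, 9, 2, 59), (365, 10, -3, 61), (367, 8, -12, 72)]
261 [(355, -4, 17, 71), (357, 5, 17, 58), (359, 8, 14, 55), (361, 9, 8, 59), (363, 8, 1, 67), (365, 9, -4, 69)]
262 [(355, -5, 16, 78), (357, 2, 15, 68), (359, 10, 14, 58), (361, 8, 7, 65), (363, 9, 1, 70), (365, 9, -5, 75)]
263 [(357, 4, 16, 70), (359, 8, 13, 66), (361, 8, 6, 72), (363, 11, 2, 71)]
264 [(357, 5, 16, 73), (359, 10, 14, 68), (361, 9, 6, 76)]
265 [(359, 9, 13, 74), (361, 4, 3, 91)]
266 [(359, -2, 4, 105)]
267 [(359, -2, 4, 109)]
268 [(359, -2, 3, 116)]
269 [(359, -1, 3, 119)]
270 [(359, 1, 4, 121)]
271 []
272 [(361, -8, -10, 159)]
273 [(357, -11, 1, 158), (361, -5, -8, 158)]
[[  1.  -11.6  20.8]
 [  4.5  -7.6  24.2]
 [  8.2   5.3  41. ]
 [  9.7  15.7  72. ]
 [ 10.3  16.5  77.6]] 99
```

The depth puts the pen's front face about 3 mm closer to the robot than the kinematics do. I'll average several frames, measuring pen and disc in the same camera.

```bash
cat > fit.py <<'E'
from h import *
from scipy.optimize import least_squares
ds=[];pp=[];po=[];ro=[]
for i in range(6):
    p,d=optics.get_image('scene');ds.append(d);pp.append(p);s=ctrl.get_state();po.append(s['position']);ro.append(s['tool_rot']*np.sign(s['tool_rot'][0]))
d=np.median(ds,0);p=np.mean(pp,0);cv2.imwrite('pics/fitavg.png',cv2.resize(p[240:290,330:390],None,fx=10,fy=10,interpolation=cv2.INTER_CUBIC))
tcp=np.mean(po,0);T=R.from_rotvec(np.mean(ro,0)).as_matrix();print('tcp',tcp.round(4),'sd',np.std(po,0).round(4),T[:,2].round(4),'F',s['ft_force'].round(2),'t',s['time'])
P=pts('scene',d);L=(P-tcp)@T*1000
ms=(abs(L[...,0])<22)&(abs(L[...,1])<25)&(L[...,2]>30)&(L[...,2]<78)&(p[...,2]>p[...,0]+35)
er=cv2.erode(ms.astype(np.uint8),np.ones((2,2)))>0
Q=L[ms]
f=Q[(Q[:,1]<11)&(Q[:,0]>5)];A=np.c_[np.ones(len(f)),f[:,1],f[:,2]-80];c=np.linalg.lstsq(A,f[:,0],rcond=None)[0];print('front x',c, len(f),np.std(f[:,0]-A@c),'median',np.median(f[:,0]))
l=Q[(Q[:,0]<4)];print('left y',np.median(l[:,1]),len(l))
tp=(abs(L[...,0])<12)&(abs(L[...,1])<12)&(L[...,2]>97)&(L[...,2]<132);print('tip',L[tp].round(1).tolist(),np.argwhere(tp).tolist())
v,u=np.mgrid[0:480,0:640];red=(abs(u-359)<9)&(abs(v-276)<9)&(p[...,2]-np.maximum(p[...,1],p[...,0])>60)
print('disc red',red.sum(),P[red].mean(0),np.median(P[red],0),'pix',u[red].mean(),v[red].mean())
E
python3 fit.py
```

```text
tcp [0.6425 0.0723 0.3155] sd [0.     0.     0.0001] [ 0.0042 -0.0026 -1.    ] F [ 0.3  -1.1  -1.19] t 13.8333
front x [ 8.75927655e+00 -2.25904299e-03 -5.59368453e-03] 55 0.412433901185356 median 8.873956130324464
left y 15.903877642371251 13
tip [[-2.0, 3.9, 103.1], [0.6, 2.6, 100.4], [-1.1, 4.1, 106.8], [-0.1, 1.7, 107.3], [-6.4, 2.9, 121.1], [-1.1, 3.7, 112.4], [0.2, 1.5, 112.3], [-4.1, 4.3, 121.7], [-0.7, 3.6, 117.2], [-0.3, 0.7, 119.0], [-4.7, 3.5, 128.7], [-0.3, 3.5, 121.9], [0.2, 0.7, 123.5], [-0.1, 3.3, 127.2]] [[266, 359], [266, 360], [267, 359], [267, 360], [268, 358], [268, 359], [268, 360], [269, 358], [269, 359], [269, 360], [270, 358], [270, 359], [270, 360], [271, 359]]
disc red 41 [0.64376235 0.07224105 0.15603931] [0.64386222 0.07228373 0.1559857 ] pix 359.5121951219512 276.5853658536585[ WARN:0@9.173] global loadsave.cpp:1063 imwrite_ Unsupported depth image for selected encoder is fallbacked to CV_8U.
```

View pics/fitavg.png

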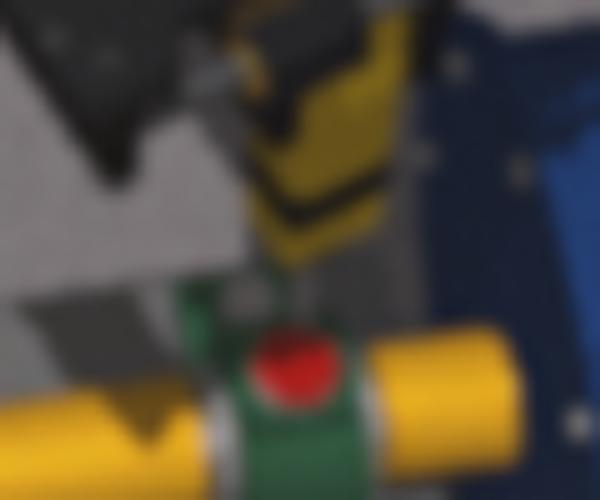

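Pen upright to about 0.3°, with its axis about (-3, +1) mm off the tool axis in tool x, y. Correcting that and lowering part-way.

Call:
{"api": "arm_command", "payload": {
  "motion": [
    [[1.7, -0.5, 6], [0.25, -0.2, 0], 1],
    [[1.7, -0.5, 6], [0, 0, 0], 1],
    [[0, 0, 0], [0, 0, 0], 1],
    [[0, 0, 0], [0, 0, 0], 1],
    [[0, 0, 0], [0, 0, 0], 1]
  ]
}}

```text
time: 14.25
position: [0.6455, 0.0741, 0.3033]
tool_rot: [-3.117, -0.381, 0.001]
ft_force: [-0.6, -0.3, -1.2]
grip_width: 0.343
```

```bash
python3 fit.py; python3 plan.py .6455 .074 .295 -76 1
```

```text
tcp [0.6456 0.0741 0.3037] sd [0.     0.     0.0001] [ 3.e-04 -8.e-04 -1.e+00] F [-0.39 -0.87 -1.78] t 14.55
front x [ 8.61638345e+00  1.58814297e-02 -7.97211667e-03] 51 0.5842841151673708 median 8.782911439233821
left y 15.807651027849314 12
tip [[-1.9, 3.1, 104.0], [0.9, 2.0, 100.7], [-3.7, 4.6, 110.8], [-0.3, 3.9, 106.1], [0.1, 0.9, 108.2], [-4.0, 3.9, 117.3], [-0.8, 3.1, 113.1], [0.3, 0.7, 113.4], [-3.5, 3.9, 121.8], [-0.3, 3.1, 117.7], [-0.3, -0.2, 120.5], [-2.3, 4.4, 125.0], [-0.1, 2.8, 123.1], [-0.4, -0.8, 126.6]] [[269, 360], [269, 361], [270, 359], [270, 360], [270, 361], [271, 359], [271, 360], [271, 361], [272, 359], [272, 360], [272, 361], [273, 359], [273, 360], [273, 361]]
disc red 25 [0.64667128 0.07222259 0.15617651] [0.64731635 0.07235756 0.15647774] pix 359.84 277.48
t 14.55 pos [0.6456 0.0741 0.3037] yaw -76.08 zaxis [ 1.e-04  8.e-04 -1.e+00] q [ 0.46  0.41 -0.85  1.32  0.31  1.54 -1.69] F [-0.4 -0.9 -1.8] M [ 0.05 -0.04 -0.01] w 0.342
turn/row [-0.04 -0.02 -0.08]
[-0.1, 0.0, 8.7][ WARN:0@7.737] global loadsave.cpp:1063 imwrite_ Unsupported depth image for selected encoder is fallbacked to CV_8U.
```

View pics/fitavg.png

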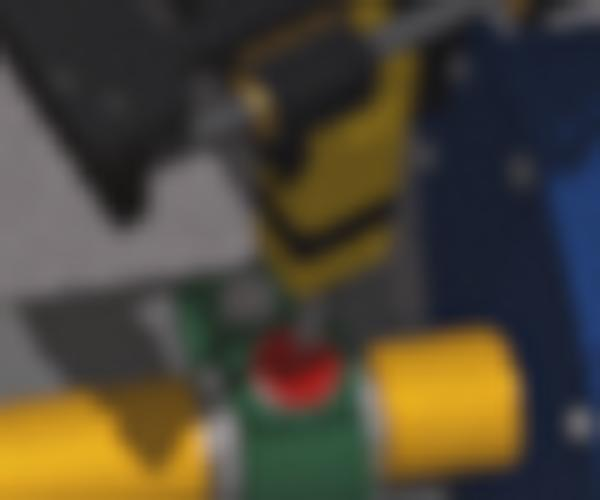

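In the average picture the steel tip sits over the disc at crop (308,335). Extrapolated along the tool axis it lands at about (304,367), and the disc centre is at (301,366). Lowering gently.

Call:
{"api": "arm_command", "payload": {
  "motion": [
    [[0, 0, 4], [0, 0, 0], 1],
    [[0, 0, 4], [0, 0, 0], 1],
    [[0, 0, 3], [0, 0, 0], 1],
    [[0, 0, 1], [0, 0, 0], 1],
    [[0, 0, 0], [0, 0, 0], 1],
    [[0, 0, 0], [0, 0, 0], 1]
  ]
}}

```text
time: 15.05
position: [0.6455, 0.074, 0.2913]
tool_rot: [-3.118, -0.38, 0.001]
ft_force: [-0.5, 0.0, -1.1]
grip_width: 0.343
```

```bash
python3 fit.py; python3 plan.py .6455 .074 .287 -76 1
```

```text
tcp [0.6456 0.0741 0.2917] sd [0.     0.     0.0001] [ 3.e-04 -8.e-04 -1.e+00] F [-0.09 -0.13 -0.77] t 15.35
front x [ 8.81567101e+00  1.09458401e-02 -3.85171380e-03] 49 0.4130238214354898 median 8.910000655030265
left y 16.101150939728004 13
tip [[0.2, 3.9, 98.7], [0.5, 0.9, 100.8], [-2.3, 4.8, 107.2], [0.1, 3.5, 104.6], [0.5, 0.4, 106.7], [-2.5, 4.3, 113.4], [-0.3, 2.7, 111.4], [0.1, -0.3, 113.4], [-1.9, 4.3, 117.9], [-0.3, 2.2, 117.3], [-0.6, -1.4, 121.0], [-1.9, 3.9, 123.8], [0.6, 2.6, 121.0], [-0.0, 1.6, 128.5]] [[271, 360], [271, 361], [272, 359], [272, 360], [272, 361], [273, 359], [273, 360], [273, 361], [274, 359], [274, 360], [274, 361], [275, 359], [275, 360], [276, 360]]
disc red 13 [0.64797337 0.07384164 0.15519225] [0.64697802 0.07378021 0.15543631] pix 360.53846153846155 277.9230769230769
t 15.35 pos [0.6456 0.0741 0.2917] yaw -76.08 zaxis [ 1.e-04  8.e-04 -1.e+00] q [ 0.46  0.42 -0.85  1.34  0.31  1.52 -1.69] F [-0.1 -0.1 -0.8] M [-0.   -0.04 -0.  ] w 0.339
turn/row [-0.04 -0.02 -0.08]
[-0.1, 0.0, 4.7][ WARN:0@8.159] global loadsave.cpp:1063 imwrite_ Unsupported depth image for selected encoder is fallbacked to CV_8U.
```

View pics/fitavg.png

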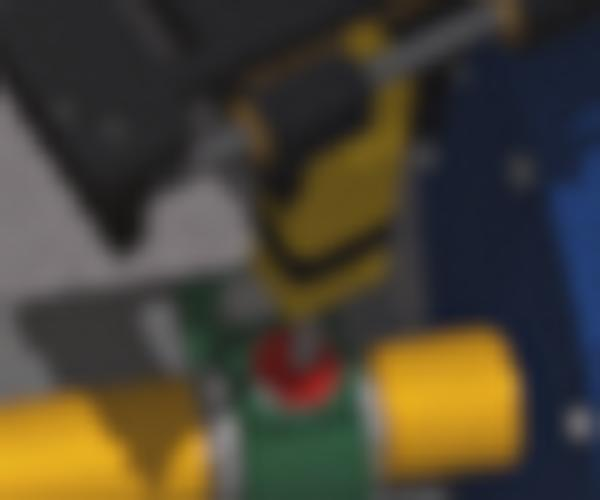

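Call:
{"api": "arm_command", "payload": {
  "motion": [
    [[0, 0.5, 1], [0, 0, 0], 1],
    [[0, 0, 1], [0, 0, 0], 1],
    [[0, 0, 1], [0, 0, 0], 1],
    [[0, 0, 0], [0, 0, 0], 1]
  ]
}}

```text
time: 15.68
position: [0.6455, 0.0735, 0.2882]
tool_rot: [-3.118, -0.38, 0.001]
ft_force: [1.4, -0.7, -0.9]
grip_width: 0.342
```

Call:
{"api": "arm_command", "payload": {
  "motion": [
    [[0, 0, 1], [0, 0, 0], 1],
    [[0, 0, 1], [0, 0, 0], 1],
    [[0, 0, 0], [0, 0, 0], 1]
  ]
}}

```text
time: 15.93
position: [0.6457, 0.0736, 0.2866]
tool_rot: [-3.118, -0.381, -0.0]
ft_force: [-0.2, -0.1, -0.0]
grip_width: 0.346
```

Call:
{"api": "arm_command", "payload": {
  "motion": [
    [[0, 0, 1], [0, 0, 0], 1],
    [[0, 0, 1], [0, 0, 0], 1],
    [[0, 0, 0], [0, 0, 0], 1]
  ]
}}

```text
time: 16.18
position: [0.6457, 0.0736, 0.2847]
tool_rot: [-3.118, -0.38, -0.0]
ft_force: [-0.5, 0.3, 0.9]
grip_width: 0.34
```

Call:
{"api": "arm_command", "payload": {
  "motion": [
    [[0, 0, 1], [0, 0, 0], 1],
    [[0, 0, 1], [0, 0, 0], 1],
    [[0, 0, 0], [0, 0, 0], 1],
    [[0, 0, 0], [0, 0, 0], 1]
  ]
}}

```text
time: 16.52
position: [0.6457, 0.0736, 0.2827]
tool_rot: [-3.118, -0.38, -0.0]
ft_force: [-0.9, -0.1, 2.1]
grip_width: 0.341
```

```bash
cat > f.py <<'E'
from h import *
F=[];Z=[];M=[]
for i in range(16):
    optics.get_image('scene');s=ctrl.get_state();F.append(s['ft_force']);Z.append(s['position']);M.append(s['torque'])
print(np.mean(F,0).round(2),np.std(F,0).round(2),np.mean(Z,0).round(5),np.mean(M,0).round(3),s['time'],s['grip_width'])
E
python3 f.py
```

```text
[-0.47  0.14  2.1 ] [0.7  0.32 0.41] [0.6457  0.07359 0.2826 ] [ 0.021  0.015 -0.004] 17.3167 0.34421357540903885
```

The net tip force is about 3.5 N, or about 4.5 mm of travel, which agrees with the geometry. About 1.3 mm more to half way.

Call:
{"api": "arm_command", "payload": {
  "motion": [
    [[0, 0, 0.7], [0, 0, 0], 1],
    [[0, 0, 0.6], [0, 0, 0], 1],
    [[0, 0, 0], [0, 0, 0], 1],
    [[0, 0, 0], [0, 0, 0], 1]
  ]
}}

```text
time: 17.65
position: [0.6457, 0.0736, 0.2813]
tool_rot: [-3.118, -0.38, 0.0]
ft_force: [0.5, 0.9, 2.5]
grip_width: 0.344
```

```bash
python3 f.py; python3 fit.py 2>/dev/null;python3 plan.py .6455 .074 .281 -76 1
python3 - <<'E'
from h import *
p,d=optics.get_image('scene');cv2.imwrite('pics/s9.png',cv2.resize(p[140:320,150:430],(800,514),interpolation=cv2.INTER_CUBIC))
E
```

```text
[0.04 0.23 2.36] [0.42 0.61 0.55] [0.64566 0.07357 0.28125] [ 0.057 -0.02  -0.007] 18.45 0.33875948970262504
tcp [0.6457 0.0735 0.2812] sd [0. 0. 0.] [ 0.e+00 -8.e-04 -1.e+00] F [ 0.02 -0.1   2.52] t 18.75
front x [ 8.70084042e+00  9.93971376e-03 -3.27519205e-03] 49 0.4236919358614011 median 8.797648910664416
left y 16.235496634082278 11
tip [[-2.1, 4.0, 102.2], [-0.8, -1.6, 105.2], [-9.2, -11.8, 127.6], [-10.7, 0.3, 124.7], [-1.5, 4.1, 106.8], [-0.2, 1.7, 106.9], [-7.2, -7.2, 125.8], [-5.9, -9.6, 126.0], [-11.8, 9.1, 124.2], [-10.7, 6.6, 124.7], [-10.1, 3.7, 126.3], [-8.3, 1.7, 125.3], [-1.8, 3.4, 113.4], [0.7, 2.0, 110.7], [-4.5, -5.5, 125.7], [-3.3, -7.9, 125.9], [-1.9, -10.3, 125.8], [-9.6, 10.4, 125.1], [-7.7, 8.5, 123.8], [-7.4, 5.4, 126.2], [-5.2, 3.7, 124.2], [-1.0, 3.6, 117.6], [0.1, 1.1, 118.1], [-1.0, -3.2, 123.6], [-0.5, -6.2, 125.6], [1.4, -8.0, 124.1], [1.0, -11.8, 128.2], [-5.6, 9.7, 125.0], [-4.8, 6.9, 126.2], [-4.0, 4.2, 127.5], [-0.9, 3.3, 123.2], [-0.7, 0.0, 125.9], [0.1, -2.7, 127.0], [1.8, -4.8, 126.3], [3.4, -6.9, 125.6], [3.5, -10.3, 128.4], [-3.1, 11.2, 125.2]
[... 1068 characters left out ...]
[278, 358], [278, 359], [278, 360], [278, 361], [278, 362], [278, 363], [278, 364], [279, 357], [279, 358], [279, 359], [279, 360], [279, 361], [279, 362], [279, 363], [279, 364], [280, 357], [280, 358], [280, 359], [280, 360], [280, 361], [280, 362], [280, 363], [280, 364], [281, 358], [281, 359], [281, 360], [281, 361], [281, 362], [281, 363], [282, 358]]
disc red 7 [0.64982693 0.0724513  0.15634414] [0.64951503 0.0720022  0.15650552] pix 360.2857142857143 278.42857142857144
t 18.75 pos [0.6457 0.0735 0.2812] yaw -76.08 zaxis [-2.e-04  8.e-04 -1.e+00] q [ 0.46  0.42 -0.85  1.36  0.31  1.5  -1.69] F [ 0.  -0.1  2.5] M [ 0.02 -0.03  0.01] w 0.34
turn/row [-0.04 -0.   -0.08]
[-0.0, -0.5, 0.2]
```

View pics/fitavg.png

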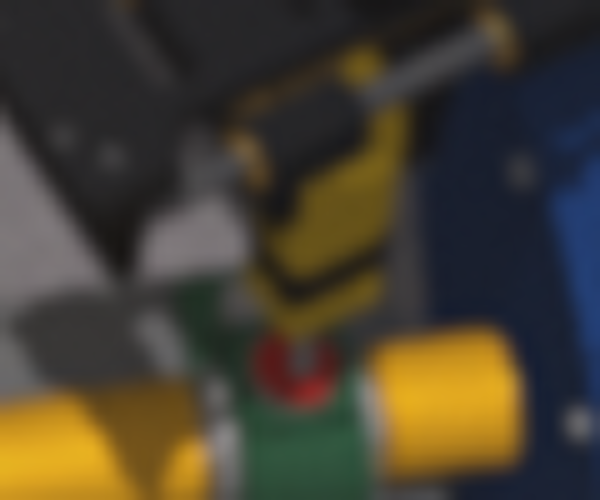

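View pics/s9.png

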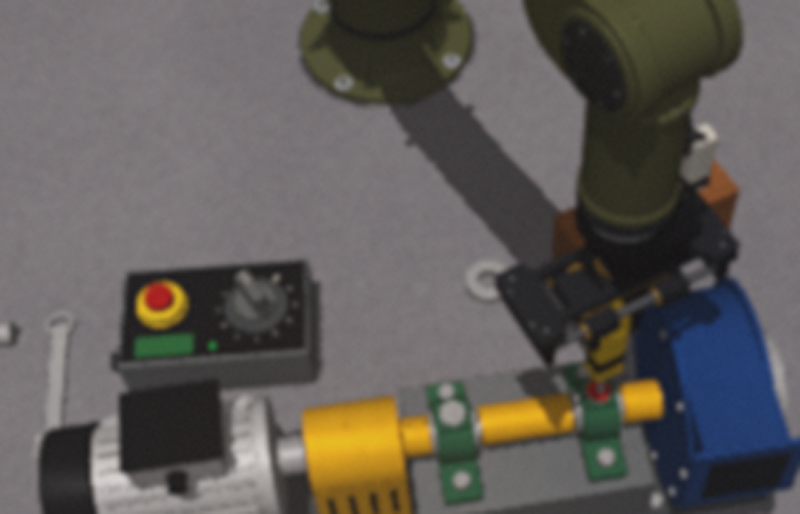

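Call:
{"api": "arm_command", "payload": {
  "motion": [
    [[0, 0, 0.3], [0, 0, 0], 1],
    [[0, 0, 0], [0, 0, 0], 1],
    [[0, 0, 0], [0, 0, 0], 1],
    [[0, 0, 0], [0, 0, 0], 1]
  ]
}}

```text
time: 19.13
position: [0.6457, 0.0736, 0.2809]
tool_rot: [-3.118, -0.381, 0.0]
ft_force: [-0.1, -0.2, 2.8]
grip_width: 0.342
```

```bash
python3 f.py; python3 -c "
from bench import ctrl
print(ctrl.close_job())"
```

```text
[0.08 0.11 2.66] [0.41 0.52 0.49] [0.64565 0.07356 0.28092] [ 0.06  -0.046  0.005] 19.9333 0.3419469430584621
the job is handed in; nothing more can be done
None
```

The fan is at full speed and the smaller yellow pen is standing upright on the red disc in the gripper, pressed about half way in. I handed the job in at 19.9 s of the 64 s allowed.

- **Knob:** I turned it about 133° clockwise in one grasp until the torque rose to 0.45 N·m, against about 0.03 N·m of friction. A picture afterwards shows the bar pointing at the fast end mark, at 17° where 20° was expected. I kept the arm well clear of the emergency stop.
- **Pen:** I pinched it across its 30 mm side instead of the suggested 24 mm side, so the gripper body stayed clear of the larger look-alike pen standing behind the rack. In the later pictures the other instruments look untouched.
- **Reading:**
  - **Upright:** the tool was within 0.1° of vertical and the pen's front face within about 0.3°.
  - **Tip:** the force is about 4.0 N net, which with the height above the disc puts the tip about 6 mm in, half its travel. It was lowered slowly (about 1 mm per row) and never bottomed.
- **Weakest check:** the centring of the point on the disc. My estimates disagreed, running from about 1 mm to one side to nearly 2 mm to the other, so I left it near their average. That is well inside the 25 mm disc. I could not make out the red half-way band in the pictures, so the depth rests on force and geometry.

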